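# Clear dropped washers from under a wire guard, then plug in and lock the relays

### The job

One or two steel washers have been dropped under the wire guard: fish each one out with the hooked rod, keeping the gripper's fingers off it as long as it is under the guard, and put it in the parts tray. Only once every washer is in the tray, plug the two relays into the relay base, one in each pocket and fully down, and swing both locking levers fully shut over them. Finish with the hooked rod lying back on its rubber mat, and do not disturb the other things on the bench.

Things in the scene. Friction and masses are not known exactly. Their poses are not given: they have to be found in the camera images.
- guard: Fixed grey wire guard, 148 (its x) by 200 (its y) by 88 mm high. Origin: centre of its footprint at bench height; z up. Its -y side, at y = -100 mm, is open (80 mm clear height, 140 mm clear width); bars close top, sides and back. Washers lie on the bench inside; a grey terminal block fills the back from y = +72 mm. Place and yaw vary.
- washer_1: Thick steel washer, 52 mm outside, 32 mm hole, 14 mm high, 70 g, lying flat. Origin: centre of its underside. May be absent (None all the time).
- washer_2: As washer_1. May be absent.
- hook: Hooked rod. Black handle 90 (its x) by 24 by 34 mm high; an 8 mm steel rod runs from it along +x, axis 28 mm above the handle's underside, and at x = +200 mm bends straight down into an 8 mm prong whose tip is 2 mm above the underside's level. Origin: centre of the handle's underside; z up. Stands upright on its handle, starts on the mat. 180 g, balances about 22 mm ahead of the handle's middle.
- mat: Fixed black rubber mat for the hooked rod, 340 mm (its x) by 90 mm (its y), 3 mm thick. Origin: centre of its underside. The rod starts along its x with the handle about 80 mm to the -x side of the middle.
- tray: Fixed grey open parts tray, outside 170 mm (its x) by 130 mm (its y) by 30 mm high, walls and floor 4 mm. Origin: centre of its underside.
- relay_1: Black relay block, 48 mm (its x) by 38 mm (its y) by 36 mm high, 110 g, pale patch on top. Origin: centre of its underside; z up. Fits either pocket, either way round.
- relay_2: As relay_1.
- base: Fixed white relay base, 120 mm (its x) by 210 mm (its y) by 22 mm high, with two pockets side by side along its y and a swing lever for each. Origin: centre of its underside; z up.
- pocket_a (a point): Centre of the floor of pocket a, axes as the base's (+10, +55 mm from the base's origin). The pocket is 53 mm (x) by 43 mm (y), 12 mm deep; its floor is 10 mm above the bench; the upper 6 mm flares at 45 degrees to 65 by 55 mm.
- pocket_b (a point): The same for pocket b (+10, -55 mm).
- lever_a (a joint): Angle of pocket a's locking lever (rad) about an upright axis: 0 = fully shut, at its stop, along the base's +x over the relay; grows clockwise from above to 2.0; at 1.57 it points along the base's -y. Starts open; friction 0.04 N m holds it where left. Bar 14 mm wide, 7 mm thick, underside 52 mm above the bench, 6 mm over a seated relay.
- lever_b (a joint): The same for pocket b.
- lever_a_pivot (a point): Point on lever a's upright pivot axis, at the height of the bar's underside, 48 mm to the base's -x side of the pocket's centre.
- lever_b_pivot (a point): The same for lever b.
- lever_a_pin (a point): Middle of the upright round grip pin on lever a, 72 mm from the pivot; 12 mm diameter, standing 26 mm above the bar's top, its top 85 mm above the bench.
- lever_b_pin (a point): The same for lever b.
- screwdriver: Screwdriver with a yellow handle; not part of the job, leave alone.
- timer: Small blue pocket timer, 50 x 35 x 18 mm; not part of the job, leave alone.
- jar: Amber jar, 60 mm wide, 70 mm high; not part of the job, leave alone.
- wrench: Steel wrench; not part of the job, leave alone.
- cup: White mug, 72 mm wide, 80 mm high; not part of the job, leave alone.
Not all that is in view belongs to the job. What is shaped like the base but green or pink is not meant.

How it is judged:
By the outcome, as a careful person would: the job done as asked, in the order asked, and still so for the second after the job is handed in, with the robot touching nothing.
Of washer_1, washer_2 only 1 to 2 are there at a start; the rules pass over those that are not, and their reading is None.
At some moment in a run one of washer_1, washer_2, relay_1, relay_2 may be knocked a few centimetres aside while the robot is not near it.
It also fails if it takes over 210 s, if anything falls off the work surface, if the arm or the gripper's body presses on something with over 40 N, if the wrist force passes 120 N, or if a joint passes its speed limit or range.

### The arm

A 6-joint arm with a two-finger parallel gripper is mounted at the origin on the work surface. World frame = base frame: x ahead of the robot, y to its left, z up, the work surface at z = 0. Lengths are in m, angles in rad, forces in N, time in s.
With the tool pointing down it reaches from about 0.3 to 0.775 m from the base axis. Payload 14.6 kg.
Tool frame: the origin (TCP) lies on the centre line of the jaws, within the pads' length; the fingertips stand 19 mm ahead of it and the grasp point (between the pads) is the TCP; y points along the fingers, x is the direction in which the jaws open and shut, and the axes are right-handed (so a half turn about y gives the same grasp; the last joint's range is limited). The gripper opens to 94 mm and grips with 3 to 60 N. Pads are 16 mm wide; open, the fingers measure 119 mm over their backs; the gripper's body (75 mm by 177 mm) begins 78 mm behind the grasp point.
Start: joints at [1.074, 0.3, 1.521, -0, 1.321, -0.067], TCP at [0.229, 0.5, 0.224] pointing down, gripper open.
Joint ranges: [-3.03, 3.03], [-0.79, 2.21], [0.23, 2.52], [-1.04, 4.18], [0, 3.07], [-2.55, 2.55]. Speed limits (rad/s): [2.22, 2.22, 2.57, 3.14, 3.14, 3.14].

### API

Orientations are given as [roll, pitch, yaw] about the fixed x, y, z axes, in that order (R = Rz(yaw) Ry(pitch) Rx(roll)).
In Python, from station import get_obs, cams, workorder gives the robot as it stands.
- The arm moves only by the shell command python3 -m handwheel 'ROWS' [FORCE]. ROWS is JSON, a list of rows, each an object of numbers: "fingers": the opening, from -1 (shut) to 1 (fully open); "x", "y", "z": the shift along the tool's x, y, z in m; "spin": the turn about the tool's y in degrees. In form: [{"fingers": .., "x": .., "y": .., "z": .., "spin": ..}, ...]. A call has exactly 10 rows; each row is the pose to reach, as a shift and turn from the pose commanded when the call began, along the tool's axes at that moment; what a row does not reach only later rows make up. A row lasts 1/10 s, in which the tool goes at most 50 mm and 8.59 degrees, less where a joint would pass 70% of its speed; a pose out of reach is approached as far as the arm can. A call with a gripper value outside its range is refused whole. The fingers move at their own pace and stop on an object; FORCE is the grip in N (left out, the last holds). Time passes only in rows, so rows that repeat a pose let the fingers close, or fill a call up. It gives the time, the measured TCP pose, the force and the opening at its end, in the units of the state.
- get_obs(): the state, without advancing time (a new reading comes with each control period).
- cams.camera(name): name is "scene" or "side" or "wrist"; returns (picture, depth): 420x560x3 uint8, red, green, blue; 420x560 float32, m along the optical axis (not along the pixel's ray), 0 where there is no reading.
- cams.get_calibration(name): a dict with "fx", "fy", "cx", "cy" (pixels), "dist" ([k1, k2, p1, p2, k3] as OpenCV has them; the pictures are not rectified), "view" (4x4, takes a point from world to camera coordinates). Camera axes: x right, y down, z forward; pixel columns grow to the right and rows downward; lengths in m; the calibration is good to about 2 mm. A picture is of the moment at which its call begins: read the wrist's pose just before it. get_calibration takes no time and is no camera call; for the wrist camera it gives the pose at the moment of the call.
- workorder.hand_in(): hands the job in, once; it reports no verdict.
The state is a dict: "time_s": time; "qpos": joint angles; "joint_vel": joint speeds; "tau": joint torques, N m; "ee_pos": TCP position; "eef_rot": TCP orientation; "force": force on the tool from outside, world axes, zero at the start; "moment": the same for the moment, N m; "grip_width": finger opening in m.
Only numpy, scipy, OpenCV 4.12 (cv2) and the standard library are available. Lean on these libraries where they do the work, as an engineer would, in place of code of your own. Each camera call takes 0.05 s, during which the arm holds its last target. There are 200 camera calls.

## Working session

There is one attempt and no reset: what is moved stays moved. The work goes in short steps, Python scripts to look and compute and a shell command to move; the robot and the scene stay as the last step left them, time stands still between calls to the robot, and variables do not carry over. Pictures are saved under pics/ and viewed, about 12 in all and at most 16, crops included, and the job is handed in when it is done.

```bash
ls; mkdir -p pics
cat > h.py <<'E'
import numpy as np, cv2, json
from station import get_obs, cams
from scipy.spatial.transform import Rotation as R
def snap(name, tag):
    cal=cams.get_calibration(name); im,d=cams.camera(name)
    cv2.imwrite(f'pics/{tag}.png', im[:,:,::-1]); np.savez(f'pics/{tag}.npz',im=im,d=d,view=cal['view'],K=np.array([cal['fx'],cal['fy'],cal['cx'],cal['cy']]),dist=np.array(cal['dist']))
    return load(tag)
def load(tag): return dict(np.load(f'pics/{tag}.npz'))
def rays(s,px):
    fx,fy,cx,cy=s['K'];K=np.array([[fx,0,cx],[0,fy,cy],[0,0,1]])
    return np.c_[cv2.undistortPoints(np.array(px,float).reshape(-1,1,2),K,s['dist']).reshape(-1,2),np.ones(len(px))]
def dep(s,px):  # pixel -> world by depth
    r=rays(s,px); z=np.array([s['d'][int(v),int(u)] for u,v in px])
    return (np.linalg.inv(s['view'])@np.c_[r*z[:,None],np.ones(len(px))].T).T[:,:3]
def plane(s,px,h):
    V=np.linalg.inv(s['view']); r=rays(s,px)@V[:3,:3].T; o=V[:3,3]
    return o+r*((h-o[2])/r[:,2])[:,None]
def cloud(s):
    H,W=s['d'].shape; vv,uu=np.mgrid[:H,:W]; px=np.c_[uu.ravel(),vv.ravel()]
    r=rays(s,px); z=s['d'].ravel()
    P=(np.linalg.inv(s['view'])@np.c_[r*z[:,None],np.ones(len(z))].T).T[:,:3]
    P[z==0]=np.nan
    return P.reshape(H,W,3)
def proj(s,P):
    fx,fy,cx,cy=s['K'];K=np.array([[fx,0,cx],[0,fy,cy],[0,0,1]]);V=s['view']
    return cv2.projectPoints(np.array(P,float).reshape(-1,1,3),cv2.Rodrigues(V[:3,:3])[0],V[:3,3],K,s['dist'])[0].reshape(-1,2)
def topdown(s,tag,x0,x1,y0,y1,res=0.0015):  # orthophoto from depth: rows x decreasing, cols y decreasing
    P=cloud(s).reshape(-1,3); c=s['im'].reshape(-1,3); ok=~np.isnan(P[:,0]); P=P[ok];c=c[ok]
    o=np.argsort(P[:,2]);P=P[o];c=c[o]
    i=((x1-P[:,0])/res).astype(int); j=((y1-P[:,1])/res).astype(int)
    H=int((x1-x0)/res);W=int((y1-y0)/res); m=(i>=0)&(i<H)&(j>=0)&(j<W)
    im=np.zeros((H,W,3),np.uint8); im[i[m],j[m]]=c[m]; cv2.imwrite(f'pics/{tag}.png',im[:,:,::-1])
def frame():
    o=get_obs(); print(o['time_s'],'tcp',np.round(o['ee_pos'],4),'rpy',np.round(o['eef_rot'],4),'w',round(o['grip_width'],4),'F',np.round(o['force'],2),'q',np.round(o['qpos'],3))
    print(np.round(R.from_euler('xyz',o['eef_rot']).as_matrix(),3).tolist())
E
python3 - <<'E'
from h import *
frame()
for n in('scene','side','wrist'):
    s=snap(n,n+'0'); print(n, np.round(np.linalg.inv(s['view'])[:3,3],3),np.round(s['K'],1))
import cv2
a=[cv2.imread(f'pics/{n}0.png') for n in('scene','side')]
E
```

```text
pics
0.0 tcp [0.2291 0.4998 0.2239] rpy [-1.5707e+00  1.2000e-03  1.1410e+00] w 0.0938 F [ 0.08 -0.42  0.2 ] q [ 1.074  0.3    1.522 -0.     1.321 -0.067]
[[0.417, -0.001, -0.909], [0.909, -0.001, 0.417], [-0.001, -1.0, 0.0]]
scene [ 1.052 -0.275  0.889] [400.6 400.6 277.6 208.8]
side [0.404 1.2   0.866] [546.4 546.4 278.4 214.2]
wrist [0.155 0.534 0.384] [370.9 370.9 282.3 209.6]
```

View pics/scene0.png

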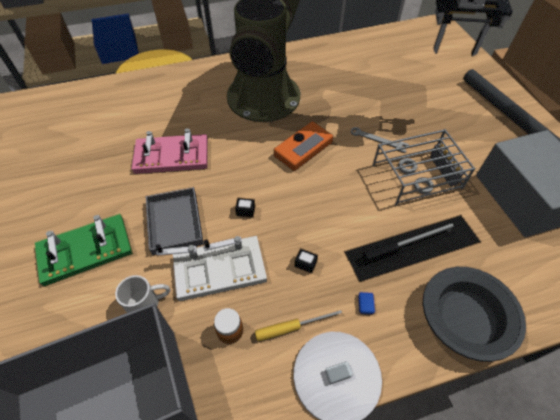

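View pics/side0.png

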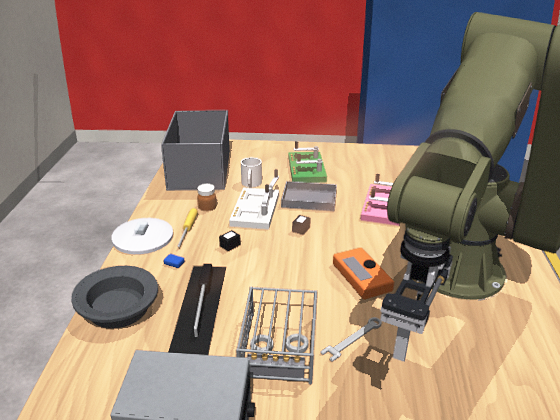

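The scene picture shows two washers under the guard (407,166 and 425,185), the hook on its mat (415,245), relays (245,207) and (306,260), white base (220,268), tray (173,220), and other bases at green/pink.

Run:
```python
from h import *
s=load('scene0'); s2=load('side0')
topdown(s,'ortho',0.2,0.85,-0.45,0.65,0.0015)
P=cloud(s);im=s['im'].astype(int)
V=np.linalg.inv(s['view'])
def rect(mask,lab):
    q=P[mask]; q=q[~np.isnan(q[:,0])]
    r=cv2.minAreaRect((q[:,:2]*1000).astype(np.float32)); print(lab,len(q),np.round(r[0],1),np.round(r[1],1),round(r[2],1),'z',np.round(np.percentile(q[:,2],[5,50,95])*1000,1))
for n,(u0,v0,u1,v1) in {'base':(168,235,270,300),'r1':(232,193,260,220),'r2':(292,246,320,275),'tray':(143,186,205,258)}.items():
    m=np.zeros(im.shape[:2],bool);m[v0:v1,u0:u1]=1
    if n=='base': m&=(P[...,2]>.014)&(P[...,2]<.027)&(im.min(2)>120)
    elif n[0]=='r': m&=(P[...,2]>.030)&(P[...,2]<.045)
    else: m&=(P[...,2]>.024)&(P[...,2]<.036)
    rect(m,n)
```

```text
base 2716 [ 583.9 -281.2] [210.3 123. ] 86.2 z [18.  22.6 25.4]
r1 232 [ 436.1 -177.1] [47.6 39.3] 65.9 z [33.1 37.  39.7]
r2 302 [634.  -76.4] [47.9 39.1] 49.2 z [32.9 37.  39.5]
tray 504 [ 438.6 -365.3] [129.4 221. ] 86.4 z [24.4 29.6 33.1]
```

View pics/ortho.png

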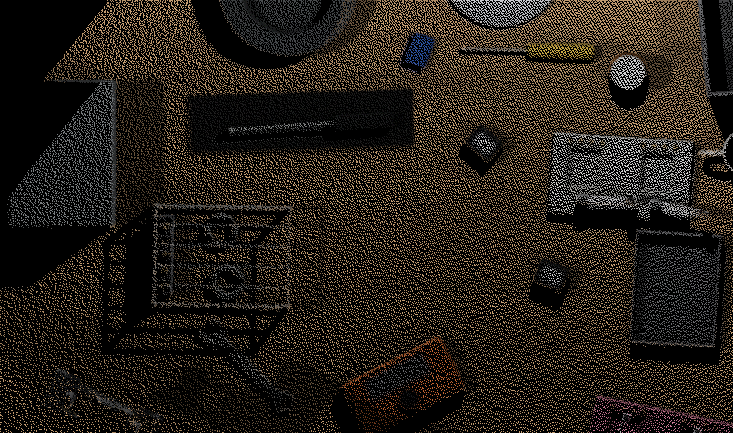

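Guard's open side faces world -y; hook lies with its rod towards +y. I move above with tool yaw 0 and look with the wrist camera.

```bash
python3 -m handwheel '[{"fingers":1,"x":-0.016,"y":-0.016,"z":-0.044,"spin":6.5},{"fingers":1,"x":-0.032,"y":-0.032,"z":-0.088,"spin":13},{"fingers":1,"x":-0.048,"y":-0.048,"z":-0.132,"spin":19.5},{"fingers":1,"x":-0.064,"y":-0.064,"z":-0.176,"spin":26},{"fingers":1,"x":-0.08,"y":-0.08,"z":-0.22,"spin":32.5},{"fingers":1,"x":-0.097,"y":-0.096,"z":-0.264,"spin":39},{"fingers":1,"x":-0.113,"y":-0.112,"z":-0.308,"spin":45.5},{"fingers":1,"x":-0.129,"y":-0.128,"z":-0.352,"spin":52},{"fingers":1,"x":-0.145,"y":-0.144,"z":-0.396,"spin":58.5},{"fingers":1,"x":-0.162,"y":-0.156,"z":-0.439,"spin":65.3}]'
python3 - <<'E'
from h import *
frame(); s=snap('wrist','w1'); frame(); print(np.round(np.linalg.inv(s['view']),3))
E
```

```text
time_s: 1.15
ee_pos: [0.5619, 0.1681, 0.3813]
eef_rot: [-1.571, -0.0, -0.003]
force: [-0.2, 0.9, 0.2]
grip_width: 0.0942
1.15 tcp [0.5619 0.1681 0.3813] rpy [-1.5706e+00 -5.0000e-04 -3.5000e-03] w 0.0942 F [-0.15  0.87  0.19] q [0.228 0.326 1.131 0.    1.683 0.232]
[[1.0, 0.0, 0.003], [-0.003, 0.0, 1.0], [0.0, -1.0, 0.0]]
1.2 tcp [0.5652 0.1636 0.3819] rpy [-1.5718 -0.0018 -0.0154] w 0.0937 F [ 3.36 -3.78  1.3 ] q [ 2.200e-01  3.310e-01  1.124e+00 -1.000e-03  1.685e+00  2.350e-01]
[[1.0, 0.002, 0.015], [-0.015, -0.001, 1.0], [0.002, -1.0, -0.001]]
[[ 1.    -0.004 -0.001  0.562]
 [-0.004 -0.96  -0.281  0.25 ]
 [ 0.     0.281 -0.96   0.542]
 [ 0.     0.     0.     1.   ]]
```

View pics/w1.png

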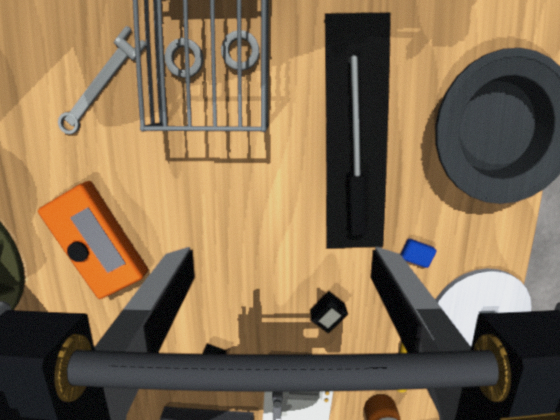

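Wrist view: washers at (183,58) and (240,52), handle (357,205), rod bend at (354,57), guard front top bar from (141,129) to (267,129).

Run:
```python
from h import *
s=load('w1'); im=s['im'].astype(int); P=cloud(s)
print('wash',np.round(plane(s,[(183.5,58),(240.5,52)],.014),4))
print('wash dep',np.round(dep(s,[(173,66),(252,62),(232,66),(197,66)]),3))
print('guard front bar',np.round(plane(s,[(142,129),(266,129)],.086),4), 'far',np.round(plane(s,[(136,5),(269,5)],.086),4))
print('rod',np.round(plane(s,[(354,58),(356,120),(357.5,172)],.031),4))
print('mat',np.round(plane(s,[(327,14),(390,13),(327,247),(384,247)],.003),4))
z=P[...,2];m=(z>.03)&(z<.045);sub=np.zeros_like(m);sub[150:250,335:380]=1;m&=sub
q=P[m];r=cv2.minAreaRect((q[:,:2]*1000).astype(np.float32));print('handle',len(q),r,np.median(q[:,2]))
m2=(z>.024)&(z<.045);sub=np.zeros_like(m);sub[50:172,345:365]=1;q2=P[m2&sub];print('rod z',np.median(q2[:,2]),cv2.fitLine((q2[:,:2]).astype(np.float32),cv2.DIST_HUBER,0,.01,.01).ravel(), q2[:,1].max(),q2[:,1].min())
c=cv2.imread('pics/w1.png')[0:260,120:400];cv2.imwrite('pics/w1c.png',cv2.resize(c,None,fx=2.3,fy=2.3,interpolation=cv2.INTER_CUBIC))
frame()
```

```text
wash [[0.4291 0.3102 0.014 ]
 [0.5067 0.3164 0.014 ]]
wash dep [[0.414 0.3   0.014]
 [0.522 0.303 0.014]
 [0.495 0.299 0.013]
 [0.447 0.299 0.015]]
guard front bar [[0.3905 0.2206 0.086 ]
 [0.5426 0.2186 0.086 ]] far [[0.3946 0.3628 0.086 ]
 [0.5478 0.3585 0.086 ]]
rod [[0.6562 0.3067 0.031 ]
 [0.662  0.2268 0.031 ]
 [0.6673 0.1554 0.031 ]]
mat [[0.6231 0.3667 0.003 ]
 [0.7088 0.3696 0.003 ]
 [0.6315 0.0316 0.003 ]
 [0.7215 0.0309 0.003 ]]
handle 1121 ((668.11865234375, 124.23612976074219), (22.87761116027832, 125.3328857421875), 4.068495750427246) 0.03620936725277735
rod z 0.034163405282637505 [ 0.06645483 -0.99778944  0.6598672   0.23537582] 0.31051514763337346 0.157002618278867
1.2 tcp [0.5652 0.1636 0.3819] rpy [-1.5718 -0.0018 -0.0154] w 0.0937 F [ 3.36 -3.78  1.3 ] q [ 2.200e-01  3.310e-01  1.124e+00 -1.000e-03  1.685e+00  2.350e-01]
[[1.0, 0.002, 0.015], [-0.015, -0.001, 1.0], [0.002, -1.0, -0.001]]
```

View pics/w1c.png

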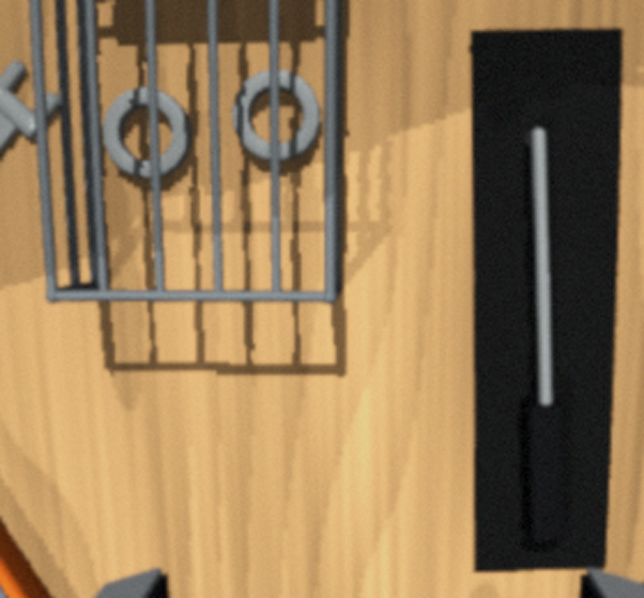

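```bash
python3 -m handwheel '[{"fingers":0.2,"x":0.02,"y":0.04,"z":-0.012,"spin":-1},{"fingers":0.2,"x":0.04,"y":0.08,"z":-0.024,"spin":-2},{"fingers":0.2,"x":0.06,"y":0.12,"z":-0.036,"spin":-3},{"fingers":0.2,"x":0.08,"y":0.16,"z":-0.048,"spin":-3.8},{"fingers":0.2,"x":0.1,"y":0.2,"z":-0.06,"spin":-3.8},{"fingers":0.2,"x":0.108,"y":0.23,"z":-0.061,"spin":-3.8},{"fingers":0.2,"x":0.108,"y":0.23,"z":-0.061,"spin":-3.8},{"fingers":0.2,"x":0.108,"y":0.23,"z":-0.061,"spin":-3.8},{"fingers":0.2,"x":0.108,"y":0.23,"z":-0.061,"spin":-3.8},{"fingers":0.2,"x":0.108,"y":0.23,"z":-0.061,"spin":-3.8}]' 60
python3 - <<'E'
from h import *
s=snap('wrist','w2');frame()
P=cloud(s); z=P[...,2]
m=(z>.032)&(z<.045)&(abs(P[...,0]-.668)<.03)&(P[...,1]>.03)&(P[...,1]<.15);q=P[m]
print(len(q)); 
if len(q)>50: print(cv2.minAreaRect((q[:,:2]*1000).astype(np.float32)))
m=(z>.02)&(z<.04)&(abs(P[...,0]-.66)<.02)&(P[...,1]>.16)&(P[...,1]<.33);q=P[m]
print(len(q),cv2.fitLine(q[:,:2].astype(np.float32),cv2.DIST_HUBER,0,.01,.01).ravel(),np.percentile(q[:,1],[0,1,50,99,100]))
E
```

```text
time_s: 2.2
ee_pos: [0.6691, 0.1094, 0.1528]
eef_rot: [-1.571, -0.003, 0.068]
force: [-0.5, -1.1, 0.5]
grip_width: 0.0563
2.25 tcp [0.6691 0.1093 0.1524] rpy [-1.5707 -0.0026  0.0681] w 0.0563 F [ 0.22 -1.03  0.48] q [0.108 0.645 1.19  0.    1.304 0.04 ]
[[0.998, 0.003, -0.068], [0.068, 0.0, 0.998], [0.003, -1.0, 0.0]]
3217
((669.661865234375, 106.63905334472656), (23.80647087097168, 88.29683685302734), 4.27992582321167)
1616 [ 0.07016797 -0.99753517  0.66239864  0.2119808 ] [0.16000373 0.16096533 0.21261919 0.26018341 0.26124025]
```

View pics/w2.png

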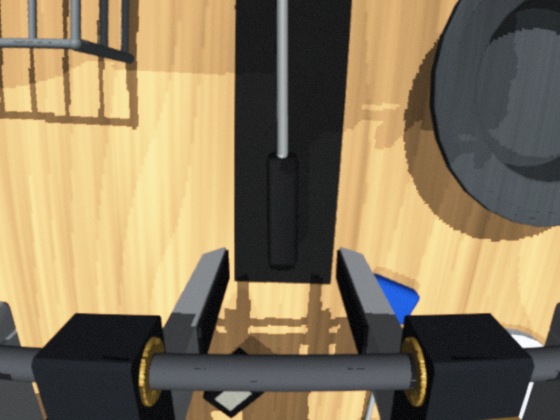

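Handle is centred between the fingers at (283,210); I descend and grip.

```bash
python3 -m handwheel '[{"fingers":0.2,"x":0,"y":0.04,"z":-0.003,"spin":0},{"fingers":0.2,"x":0,"y":0.08,"z":-0.003,"spin":0},{"fingers":0.2,"x":0,"y":0.11,"z":-0.003,"spin":0},{"fingers":0.2,"x":0,"y":0.125,"z":-0.003,"spin":0},{"fingers":0.2,"x":0,"y":0.125,"z":-0.003,"spin":0},{"fingers":-0.9,"x":0,"y":0.125,"z":-0.003,"spin":0},{"fingers":-0.9,"x":0,"y":0.125,"z":-0.003,"spin":0},{"fingers":-0.9,"x":0,"y":0.125,"z":-0.003,"spin":0},{"fingers":-0.9,"x":0,"y":0.125,"z":-0.003,"spin":0},{"fingers":-0.9,"x":0,"y":0.125,"z":-0.003,"spin":0}]' 60
python3 -m handwheel '[{"fingers":-0.9,"x":0,"y":0,"z":0,"spin":0},{"fingers":-0.9,"x":0,"y":0,"z":0,"spin":0},{"fingers":-0.9,"x":0,"y":0,"z":0,"spin":0},{"fingers":-0.9,"x":0,"y":-0.01,"z":0,"spin":0},{"fingers":-0.9,"x":0,"y":-0.03,"z":0,"spin":0},{"fingers":-0.9,"x":0,"y":-0.05,"z":0,"spin":0},{"fingers":-0.9,"x":0,"y":-0.07,"z":0,"spin":0},{"fingers":-0.9,"x":0,"y":-0.07,"z":0,"spin":0},{"fingers":-0.9,"x":0,"y":-0.07,"z":0,"spin":0},{"fingers":-0.9,"x":0,"y":-0.07,"z":0,"spin":0}]'
python3 - <<'E'
from h import *
s=snap('wrist','w3');frame()
P=cloud(s); z=P[...,2]
o=get_obs();p=np.array(o['ee_pos']);M=R.from_euler('xyz',o['eef_rot']).as_matrix()
L=(P-p)@M
m=(abs(L[...,0])<.03)&(L[...,2]>.06)&(L[...,2]<.3)&(abs(L[...,1])<.05)
q=L[m];print(len(q)); 
for a in np.arange(.06,.26,.02):
    k=q[(q[:,2]>=a)&(q[:,2]<a+.02)]
    if len(k): print(round(a,2),len(k),np.round(np.median(k,0),4))
E
```

```text
time_s: 3.25
ee_pos: [0.6693, 0.1059, 0.026]
eef_rot: [-1.571, -0.001, 0.068]
force: [-0.8, -0.0, 3.4]
grip_width: 0.0236
time_s: 4.25
ee_pos: [0.6684, 0.1058, 0.0939]
eef_rot: [-1.571, 0.002, 0.068]
force: [0.2, 1.0, -1.0]
grip_width: 0.0236
4.3 tcp [0.6684 0.1059 0.0939] rpy [-1.5709  0.0022  0.0676] w 0.0238 F [-0.28 -0.76 -1.28] q [ 0.103  0.702  1.239 -0.     1.204  0.035]
[[0.998, -0.002, -0.068], [0.068, -0.0, 0.998], [-0.002, -1.0, -0.0]]
3173
0.06 983 [-0.     -0.0082  0.0703]
0.08 1044 [ 0.0004 -0.0082  0.0902]
0.1 1130 [-0.     -0.0082  0.11  ]
0.12 16 [ 0.0009 -0.0069  0.1202]
```

Rod is level and centred in the grip. Now bring it in front of the guard, aligned with the washer at x≈0.507.

```bash
python3 -m handwheel '[{"fingers":-0.9,"x":-0.003,"y":0,"z":-0.045,"spin":0},{"fingers":-0.9,"x":-0.006,"y":0,"z":-0.09,"spin":0},{"fingers":-0.9,"x":-0.009,"y":0,"z":-0.135,"spin":0},{"fingers":-0.9,"x":-0.05,"y":0,"z":-0.133,"spin":1.5},{"fingers":-0.9,"x":-0.09,"y":0,"z":-0.13,"spin":3},{"fingers":-0.9,"x":-0.13,"y":0.01,"z":-0.128,"spin":3.9},{"fingers":-0.9,"x":-0.17,"y":0.03,"z":-0.125,"spin":3.9},{"fingers":-0.9,"x":-0.17,"y":0.051,"z":-0.125,"spin":3.9},{"fingers":-0.9,"x":-0.17,"y":0.051,"z":-0.125,"spin":3.9},{"fingers":-0.9,"x":-0.17,"y":0.051,"z":-0.125,"spin":3.9}]'
python3 - <<'E'
from h import *
s=snap('wrist','w4');frame()
P=cloud(s); o=get_obs();p=np.array(o['ee_pos']);M=R.from_euler('xyz',o['eef_rot']).as_matrix()
z=P[...,2]
# washers: points 10..18mm high within guard
m=(z>.009)&(z<.019)&(P[...,1]>.26)&(P[...,1]<.37)&(P[...,0]>.38)&(P[...,0]<.56)
for lo,hi in((.38,.468),(.468,.56)):
    q=P[m&(P[...,0]>lo)&(P[...,0]<hi)]; print(len(q)); 
    if len(q)>20: print(cv2.minEnclosingCircle((q[:,:2]*1000).astype(np.float32)), np.round(q.min(0),3),np.round(q.max(0),3))
print(proj(s,[p+M@[0,-.0047,.2]]))
E
```

```text
time_s: 5.3
ee_pos: [0.5085, -0.0303, 0.0447]
eef_rot: [-1.571, 0.0, -0.0]
force: [0.6, 0.0, -1.3]
grip_width: 0.0238
5.35 tcp [ 0.5089 -0.0304  0.0451] rpy [-1.5709e+00 -1.0000e-03 -4.0000e-04] w 0.0238 F [-0.38  0.06 -1.92] q [-0.131  0.441  1.794  0.     0.906 -0.131]
[[1.0, 0.001, 0.0], [-0.0, -0.0, 1.0], [0.001, -1.0, -0.0]]
0
0
[[ 282.91702939 -204.53913142]]
```

View pics/w4.png

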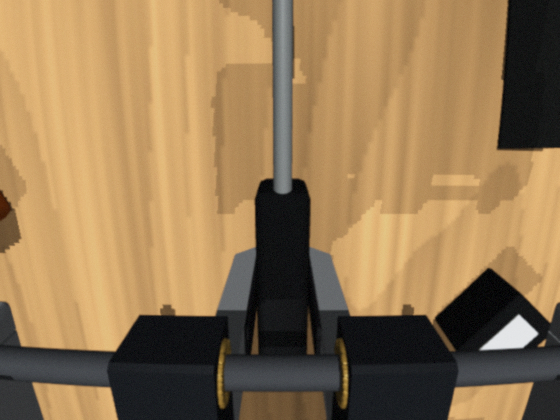

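```bash
python3 -m handwheel '[{"fingers":-0.9,"x":-0.001,"y":0,"z":0.02,"spin":0},{"fingers":-0.9,"x":-0.001,"y":0,"z":0.04,"spin":0},{"fingers":-0.9,"x":-0.001,"y":0,"z":0.06,"spin":0},{"fingers":-0.9,"x":-0.001,"y":0,"z":0.08,"spin":0},{"fingers":-0.9,"x":-0.001,"y":0,"z":0.1,"spin":0},{"fingers":-0.9,"x":-0.001,"y":0,"z":0.12,"spin":0},{"fingers":-0.9,"x":-0.001,"y":0,"z":0.135,"spin":0},{"fingers":-0.9,"x":-0.001,"y":0,"z":0.147,"spin":0},{"fingers":-0.9,"x":-0.001,"y":0,"z":0.147,"spin":0},{"fingers":-0.9,"x":-0.001,"y":0,"z":0.147,"spin":0}]'
python3 - <<'E'
from h import *
frame();a=snap('scene','sc5');b=snap('side','si5')
A=cv2.imread('pics/sc5.png')[120:220,350:490];B=cv2.imread('pics/si5.png')[270:390,220:340]
cv2.imwrite('pics/c5.png',np.vstack([cv2.resize(A,(560,400),interpolation=2)]+[]));
C=np.hstack([cv2.resize(A,(420,300),interpolation=2),cv2.resize(B,(300,300),interpolation=2)]);cv2.imwrite('pics/c5.png',C)
E
```

```text
time_s: 6.35
ee_pos: [0.5071, 0.1165, 0.0445]
eef_rot: [-1.571, -0.0, -0.0]
force: [0.1, -0.0, -2.1]
grip_width: 0.0237
6.35 tcp [0.5071 0.1165 0.0445] rpy [-1.5709e+00 -0.0000e+00 -2.0000e-04] w 0.0237 F [ 0.12 -0.03 -2.13] q [ 0.155  0.461  1.764 -0.     0.916  0.156]
[[1.0, 0.0, 0.0], [-0.0, -0.0, 1.0], [0.0, -1.0, -0.0]]
```

View pics/c5.png

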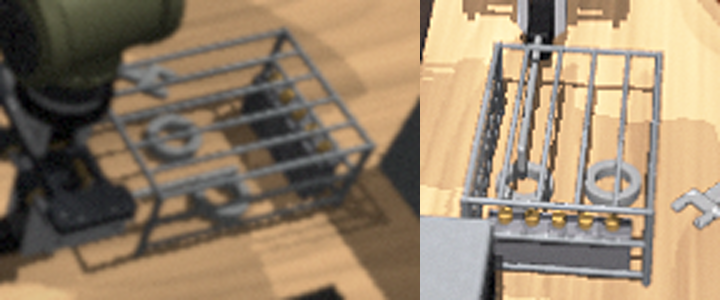

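The side crop shows the rod's end at about (523,170) over the washer ring centred (530,184); cross-check by projection.

Run:
```python
from h import *
b=load('si5'); f=lambda u,v:((u-420)/2.5+220,v/2.5+270)
print('washers from side',np.round(plane(b,[f(530,183),f(614,182)],.014),4))
a=load('sc5'); print('from scene',np.round(plane(a,[(350+224/3,120+192/3),(350+173/3,120+136/3)],.014),4))
for n,q in(('prong tip',[.507,.3165,.023]),('bend top',[.507,.3165,.053]),('w2',[.507,.318,.014])):
    u,v=proj(b,[q])[0]; print(n,(u-220)*2.5+420,(v-270)*2.5)
```

```text
washers from side [[0.4983 0.3236 0.014 ]
 [0.4245 0.3169 0.014 ]]
from scene [[0.505  0.3202 0.014 ]
 [0.4292 0.3079 0.014 ]]
prong tip 520.8344457822101 169.45222869886322
bend top 520.236770848424 144.25537638105027
w2 520.8441172437455 178.0394155415712
```

Estimates agree within about 6 mm (hole margin is 12 mm); compromise by -3 mm in x, +3 mm in y, then lower.

```bash
python3 -m handwheel '[{"fingers":-0.9,"x":-0.003,"y":0,"z":0.003,"spin":0},{"fingers":-0.9,"x":-0.003,"y":0.003,"z":0.003,"spin":0},{"fingers":-0.9,"x":-0.003,"y":0.006,"z":0.003,"spin":0},{"fingers":-0.9,"x":-0.003,"y":0.009,"z":0.003,"spin":0},{"fingers":-0.9,"x":-0.003,"y":0.012,"z":0.003,"spin":0},{"fingers":-0.9,"x":-0.003,"y":0.015,"z":0.003,"spin":0},{"fingers":-0.9,"x":-0.003,"y":0.018,"z":0.003,"spin":0},{"fingers":-0.9,"x":-0.003,"y":0.019,"z":0.003,"spin":0},{"fingers":-0.9,"x":-0.003,"y":0.019,"z":0.003,"spin":0},{"fingers":-0.9,"x":-0.003,"y":0.019,"z":0.003,"spin":0}]'
python3 -m handwheel '[{"fingers":-0.9,"x":0,"y":0,"z":-0.005,"spin":0},{"fingers":-0.9,"x":0,"y":0,"z":-0.01,"spin":0},{"fingers":-0.9,"x":0,"y":0,"z":-0.015,"spin":0},{"fingers":-0.9,"x":0,"y":0,"z":-0.02,"spin":0},{"fingers":-0.9,"x":0,"y":0,"z":-0.025,"spin":0},{"fingers":-0.9,"x":0,"y":0,"z":-0.03,"spin":0},{"fingers":-0.9,"x":0,"y":0,"z":-0.035,"spin":0},{"fingers":-0.9,"x":0,"y":0,"z":-0.04,"spin":0},{"fingers":-0.9,"x":0,"y":0,"z":-0.045,"spin":0},{"fingers":-0.9,"x":0,"y":0,"z":-0.05,"spin":0}]'
python3 - <<'E'
from h import *
frame();a=snap('scene','sc6');b=snap('side','si6')
A=cv2.imread('pics/sc6.png')[140:220,380:480];B=cv2.imread('pics/si6.png')[270:370,240:340]
C=np.hstack([cv2.resize(A,(400,320),interpolation=2),cv2.resize(B,(320,320),interpolation=2)]);cv2.imwrite('pics/c6.png',C)
E
```

```text
time_s: 7.45
ee_pos: [0.504, 0.1197, 0.0255]
eef_rot: [-1.571, -0.0, -0.0]
force: [0.9, -0.1, -1.7]
grip_width: 0.0235
time_s: 8.45
ee_pos: [0.5039, 0.0693, 0.0254]
eef_rot: [-1.571, -0.0, -0.0]
force: [-0.3, 0.3, -2.1]
grip_width: 0.0236
8.45 tcp [0.5039 0.0693 0.0254] rpy [-1.5708e+00 -0.0000e+00 -5.0000e-04] w 0.0236 F [-0.34  0.32 -2.09] q [0.065 0.474 1.804 0.    0.864 0.065]
[[1.0, 0.0, 0.0], [-0.0, 0.0, 1.0], [0.0, -1.0, 0.0]]
```

View pics/c6.png

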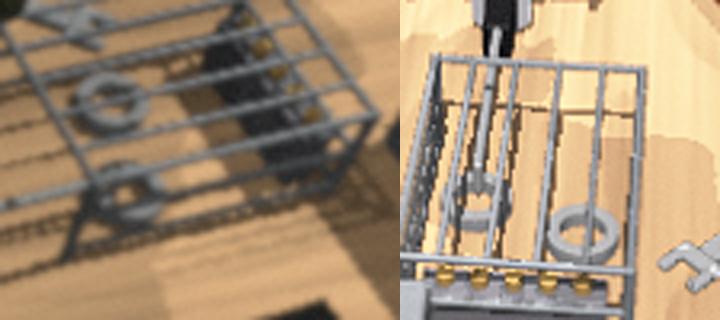

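The prong is inside the ring (side crop 483,185) and the washer has moved. Pull it fully out, then lift.

```bash
python3 -m handwheel '[{"fingers":-0.9,"x":0,"y":0,"z":-0.015,"spin":0},{"fingers":-0.9,"x":0,"y":0,"z":-0.03,"spin":0},{"fingers":-0.9,"x":0,"y":0,"z":-0.045,"spin":0},{"fingers":-0.9,"x":0,"y":0,"z":-0.06,"spin":0},{"fingers":-0.9,"x":0,"y":0,"z":-0.075,"spin":0},{"fingers":-0.9,"x":0,"y":0,"z":-0.09,"spin":0},{"fingers":-0.9,"x":0,"y":0,"z":-0.105,"spin":0},{"fingers":-0.9,"x":0,"y":0,"z":-0.12,"spin":0},{"fingers":-0.9,"x":0,"y":0,"z":-0.135,"spin":0},{"fingers":-0.9,"x":0,"y":0,"z":-0.145,"spin":0}]'
python3 -m handwheel '[{"fingers":-0.9,"x":0,"y":0,"z":-0.005,"spin":0},{"fingers":-0.9,"x":0,"y":0,"z":-0.005,"spin":0},{"fingers":-0.9,"x":0,"y":0,"z":-0.002,"spin":0},{"fingers":-0.9,"x":0,"y":-0.01,"z":-0.002,"spin":0},{"fingers":-0.9,"x":0,"y":-0.02,"z":-0.002,"spin":0},{"fingers":-0.9,"x":-0.02,"y":-0.02,"z":-0.002,"spin":0},{"fingers":-0.9,"x":-0.045,"y":-0.02,"z":-0.002,"spin":0},{"fingers":-0.9,"x":-0.076,"y":-0.02,"z":-0.002,"spin":0},{"fingers":-0.9,"x":-0.076,"y":-0.02,"z":-0.002,"spin":0},{"fingers":-0.9,"x":-0.076,"y":-0.02,"z":-0.002,"spin":0}]'
python3 - <<'E'
from h import *
frame();a=snap('scene','sc7');b=snap('side','si7');s=snap('wrist','w7')
for n,c in(('scene',a),('side',b),('wrist',s)):
    P=cloud(c);z=P[...,2];m=(z>.010)&(z<.018)&(P[...,1]>.07)&(P[...,1]<.2)&(P[...,0]>.45)&(P[...,0]<.56);q=P[m]
    print(n,len(q)); 
    if len(q)>20:print(cv2.minEnclosingCircle((q[:,:2]*1000).astype(np.float32)))
    m=(z>.010)&(z<.018)&(P[...,1]>.27)&(P[...,1]<.36)&(P[...,0]>.39)&(P[...,0]<.47);q=P[m]
    if len(q)>20:print('w1',len(q),cv2.minEnclosingCircle((q[:,:2]*1000).astype(np.float32)))
E
```

```text
time_s: 9.55
ee_pos: [0.5038, -0.0767, 0.0254]
eef_rot: [-1.571, -0.0, -0.001]
force: [-0.6, 0.7, -0.9]
grip_width: 0.0234
time_s: 10.55
ee_pos: [0.4284, -0.0773, 0.0466]
eef_rot: [-1.571, -0.002, -0.0]
force: [0.0, -1.2, -1.0]
grip_width: 0.0233
10.55 tcp [ 0.4284 -0.0773  0.0466] rpy [-1.5713e+00 -1.9000e-03 -5.0000e-04] w 0.0233 F [ 0.   -1.21 -1.05] q [-0.263  0.302  1.996  0.     0.842 -0.262]
[[1.0, 0.002, 0.0], [-0.0, -0.0, 1.0], [0.002, -1.0, -0.0]]
scene 161
((501.8659973144531, 129.73106384277344), 27.20663833618164)
w1 144 ((415.99090576171875, 321.0941162109375), 42.72138977050781)
side 113
((501.1253662109375, 131.01942443847656), 27.38566780090332)
w1 181 ((424.7440185546875, 312.05609130859375), 27.319292068481445)
wrist 0
```

```bash
python3 -m handwheel '[{"fingers":-0.9,"x":-0.002,"y":0,"z":0.025,"spin":0},{"fingers":-0.9,"x":-0.002,"y":0,"z":0.05,"spin":0},{"fingers":-0.9,"x":-0.002,"y":0,"z":0.075,"spin":0},{"fingers":-0.9,"x":-0.002,"y":0,"z":0.1,"spin":0},{"fingers":-0.9,"x":-0.002,"y":0,"z":0.125,"spin":0},{"fingers":-0.9,"x":-0.002,"y":0,"z":0.15,"spin":0},{"fingers":-0.9,"x":-0.002,"y":0,"z":0.175,"spin":0},{"fingers":-0.9,"x":-0.002,"y":0,"z":0.188,"spin":0},{"fingers":-0.9,"x":-0.002,"y":0,"z":0.188,"spin":0},{"fingers":-0.9,"x":-0.002,"y":0,"z":0.188,"spin":0}]'
python3 -m handwheel '[{"fingers":-0.9,"x":0,"y":0.003,"z":0,"spin":0},{"fingers":-0.9,"x":0,"y":0.006,"z":0,"spin":0},{"fingers":-0.9,"x":0,"y":0.009,"z":0,"spin":0},{"fingers":-0.9,"x":0,"y":0.012,"z":0,"spin":0},{"fingers":-0.9,"x":0,"y":0.015,"z":0,"spin":0},{"fingers":-0.9,"x":0,"y":0.018,"z":0,"spin":0},{"fingers":-0.9,"x":0,"y":0.02,"z":0,"spin":0},{"fingers":-0.9,"x":0,"y":0.02,"z":0,"spin":0},{"fingers":-0.9,"x":0,"y":0.02,"z":0,"spin":0},{"fingers":-0.9,"x":0,"y":0.02,"z":0,"spin":0}]'
python3 -m handwheel '[{"fingers":-0.9,"x":0,"y":0,"z":-0.005,"spin":0},{"fingers":-0.9,"x":0,"y":0,"z":-0.01,"spin":0},{"fingers":-0.9,"x":0,"y":0,"z":-0.015,"spin":0},{"fingers":-0.9,"x":0,"y":0,"z":-0.02,"spin":0},{"fingers":-0.9,"x":0,"y":0,"z":-0.025,"spin":0},{"fingers":-0.9,"x":0,"y":0,"z":-0.03,"spin":0},{"fingers":-0.9,"x":0,"y":0,"z":-0.035,"spin":0},{"fingers":-0.9,"x":0,"y":0,"z":-0.04,"spin":0},{"fingers":-0.9,"x":0,"y":0,"z":-0.045,"spin":0},{"fingers":-0.9,"x":0,"y":0,"z":-0.05,"spin":0}]'
python3 - <<'E'
from h import *
frame();b=snap('side','si8')
P=cloud(b);z=P[...,2]
m=(z>.010)&(z<.018)&(P[...,1]>.2)&(P[...,1]<.36)&(P[...,0]>.39)&(P[...,0]<.47);q=P[m]
print('w1',len(q),cv2.minEnclosingCircle((q[:,:2]*1000).astype(np.float32)))
E
```

```text
time_s: 11.7
ee_pos: [0.426, 0.1104, 0.0454]
eef_rot: [-1.571, 0.0, 0.0]
force: [0.0, 0.4, -1.8]
grip_width: 0.0236
time_s: 12.7
ee_pos: [0.426, 0.1108, 0.0256]
eef_rot: [-1.571, -0.0, -0.0]
force: [0.7, 0.3, -1.8]
grip_width: 0.0237
time_s: 13.7
ee_pos: [0.4259, 0.0603, 0.0254]
eef_rot: [-1.571, -0.0, -0.0]
force: [0.1, 0.6, -1.8]
grip_width: 0.0236
13.7 tcp [0.4259 0.0603 0.0254] rpy [-1.5708e+00 -0.0000e+00 -4.0000e-04] w 0.0236 F [ 0.08  0.64 -1.84] q [ 0.056  0.337  2.017 -0.     0.788  0.056]
[[1.0, 0.0, 0.0], [-0.0, -0.0, 1.0], [0.0, -1.0, -0.0]]
w1 163 ((426.1396179199219, 274.28515625), 26.905113220214844)
```

Washer 1 followed (now y≈0.274). Pull it out and lift.

```bash
python3 -m handwheel '[{"fingers":-0.9,"x":0,"y":0,"z":-0.015,"spin":0},{"fingers":-0.9,"x":0,"y":0,"z":-0.03,"spin":0},{"fingers":-0.9,"x":0,"y":0,"z":-0.045,"spin":0},{"fingers":-0.9,"x":0,"y":0,"z":-0.06,"spin":0},{"fingers":-0.9,"x":0,"y":0,"z":-0.075,"spin":0},{"fingers":-0.9,"x":0,"y":0,"z":-0.09,"spin":0},{"fingers":-0.9,"x":0,"y":0,"z":-0.105,"spin":0},{"fingers":-0.9,"x":0,"y":0,"z":-0.12,"spin":0},{"fingers":-0.9,"x":0,"y":0,"z":-0.13,"spin":0},{"fingers":-0.9,"x":0,"y":0,"z":-0.135,"spin":0}]'
python3 -m handwheel '[{"fingers":-0.9,"x":0,"y":0,"z":0,"spin":0},{"fingers":-0.9,"x":0,"y":0,"z":0,"spin":0},{"fingers":-0.9,"x":0,"y":0,"z":0.003,"spin":0},{"fingers":-0.9,"x":0,"y":-0.02,"z":0.003,"spin":0},{"fingers":-0.9,"x":0,"y":-0.045,"z":0.003,"spin":0},{"fingers":-0.9,"x":0,"y":-0.075,"z":0.003,"spin":0},{"fingers":-0.9,"x":0,"y":-0.075,"z":0.003,"spin":0},{"fingers":-0.9,"x":0,"y":-0.075,"z":0.003,"spin":0},{"fingers":-0.9,"x":0,"y":-0.075,"z":0.003,"spin":0},{"fingers":-0.9,"x":0,"y":-0.075,"z":0.003,"spin":0}]'
python3 - <<'E'
from h import *
frame();b=snap('side','si9')
P=cloud(b);z=P[...,2]
for lo,hi in((.38,.464),(.464,.56)):
    m=(z>.010)&(z<.018)&(P[...,1]>.07)&(P[...,1]<.2)&(P[...,0]>lo)&(P[...,0]<hi);q=P[m]
    print(len(q),cv2.minEnclosingCircle((q[:,:2]*1000).astype(np.float32)))
E
```

```text
time_s: 14.75
ee_pos: [0.4258, -0.0749, 0.0254]
eef_rot: [-1.571, 0.0, -0.001]
force: [0.3, 0.3, -1.4]
grip_width: 0.0237
time_s: 15.75
ee_pos: [0.4253, -0.071, 0.0994]
eef_rot: [-1.57, 0.002, -0.0]
force: [-0.2, 0.4, -1.1]
grip_width: 0.0233
15.75 tcp [ 0.4253 -0.071   0.0994] rpy [-1.5703e+00  1.9000e-03 -3.0000e-04] w 0.0233 F [-0.25  0.4  -1.07] q [-0.25   0.198  1.971  0.     0.974 -0.25 ]
[[1.0, -0.002, 0.0], [-0.0, 0.0, 1.0], [-0.002, -1.0, 0.0]]
123 ((425.3971862792969, 139.2430877685547), 28.267410278320312)
115 ((501.94647216796875, 130.64488220214844), 27.98086166381836)
```

```bash
python3 -m handwheel '[{"fingers":-0.9,"x":0.045,"y":0,"z":0,"spin":0},{"fingers":-0.9,"x":0.09,"y":0,"z":0,"spin":0},{"fingers":-0.9,"x":0.135,"y":0,"z":0,"spin":-1},{"fingers":-0.9,"x":0.18,"y":0,"z":0.01,"spin":-2},{"fingers":-0.9,"x":0.22,"y":0,"z":0.035,"spin":-3},{"fingers":-0.9,"x":0.244,"y":0,"z":0.075,"spin":-3.9},{"fingers":-0.9,"x":0.244,"y":0,"z":0.12,"spin":-3.9},{"fingers":-0.9,"x":0.244,"y":0,"z":0.16,"spin":-3.9},{"fingers":-0.9,"x":0.244,"y":0,"z":0.177,"spin":-3.9},{"fingers":-0.9,"x":0.244,"y":0,"z":0.177,"spin":-3.9}]'
python3 -m handwheel '[{"fingers":-0.9,"x":0,"y":0,"z":0,"spin":0},{"fingers":-0.9,"x":0,"y":0,"z":0,"spin":0},{"fingers":-0.9,"x":0,"y":0.02,"z":0,"spin":0},{"fingers":-0.9,"x":0,"y":0.04,"z":0,"spin":0},{"fingers":-0.9,"x":0,"y":0.055,"z":0,"spin":0},{"fingers":-0.9,"x":0,"y":0.065,"z":0,"spin":0},{"fingers":-0.9,"x":0,"y":0.069,"z":0,"spin":0},{"fingers":-0.9,"x":0,"y":0.072,"z":0,"spin":0},{"fingers":-0.9,"x":0,"y":0.072,"z":0,"spin":0},{"fingers":-0.9,"x":0,"y":0.072,"z":0,"spin":0}]'
```

```text
time_s: 16.8
ee_pos: [0.6695, 0.1077, 0.0995]
eef_rot: [-1.571, 0.001, 0.07]
force: [0.4, -0.9, -1.9]
grip_width: 0.0238
time_s: 17.8
ee_pos: [0.6703, 0.1057, 0.0292]
eef_rot: [-1.571, -0.001, 0.068]
force: [-0.6, 0.1, -1.3]
grip_width: 0.0237
```

```bash
python3 -m handwheel '[{"fingers":-0.9,"x":0,"y":0.002,"z":0,"spin":0},{"fingers":-0.9,"x":0,"y":0.003,"z":0,"spin":0},{"fingers":-0.9,"x":0,"y":0.0033,"z":0,"spin":0},{"fingers":-0.9,"x":0,"y":0.0033,"z":0,"spin":0},{"fingers":0.1,"x":0,"y":0.0033,"z":0,"spin":0},{"fingers":0.1,"x":0,"y":0.0033,"z":0,"spin":0},{"fingers":0.1,"x":0,"y":0.0033,"z":0,"spin":0},{"fingers":0.1,"x":0,"y":0.0033,"z":0,"spin":0},{"fingers":0.1,"x":0,"y":-0.02,"z":0,"spin":0},{"fingers":0.1,"x":0,"y":-0.06,"z":0,"spin":0}]'
python3 -m handwheel '[{"fingers":0.1,"x":0,"y":-0.04,"z":0,"spin":0},{"fingers":0.1,"x":0,"y":-0.08,"z":0,"spin":0},{"fingers":0.1,"x":0,"y":-0.12,"z":0,"spin":0},{"fingers":0.5,"x":-0.04,"y":-0.14,"z":-0.02,"spin":-8.5},{"fingers":0.5,"x":-0.08,"y":-0.14,"z":-0.03,"spin":-17},{"fingers":0.5,"x":-0.12,"y":-0.14,"z":-0.04,"spin":-25.5},{"fingers":0.5,"x":-0.16,"y":-0.14,"z":-0.04,"spin":-34},{"fingers":0.5,"x":-0.2,"y":-0.14,"z":-0.04,"spin":-42.5},{"fingers":0.5,"x":-0.2,"y":-0.14,"z":-0.04,"spin":-51},{"fingers":0.5,"x":-0.2,"y":-0.14,"z":-0.04,"spin":-59.5}]'
python3 - <<'E'
from h import *
frame();s=snap('wrist','w10')
P=cloud(s);z=P[...,2]
for c in((.425,.139),(.502,.130)):
    m=(z>.009)&(z<.019)&(np.hypot(P[...,0]-c[0],P[...,1]-c[1])<.037);q=P[m]
    print(len(q)); 
    if len(q)>9: print(cv2.minEnclosingCircle((q[:,:2]*1000).astype(np.float32)))
E
```

```text
time_s: 18.8
ee_pos: [0.6685, 0.1055, 0.0863]
eef_rot: [-1.571, 0.005, 0.068]
force: [0.9, -0.3, -0.3]
grip_width: 0.0519
time_s: 19.8
ee_pos: [0.4724, 0.0522, 0.2291]
eef_rot: [-1.572, -0.001, 1.112]
force: [0.9, -0.4, 0.7]
grip_width: 0.0706
19.8 tcp [0.4724 0.0522 0.2291] rpy [-1.5720e+00 -6.0000e-04  1.1122e+00] w 0.0706 F [ 0.86 -0.35  0.67] q [ 0.033  0.128  1.719 -0.     1.294 -1.079]
[[0.443, 0.001, -0.897], [0.897, 0.0, 0.443], [0.001, -1.0, -0.001]]
1374
((426.75323486328125, 137.6215057373047), 26.19632911682129)
1196
((502.84637451171875, 131.86672973632812), 26.189136505126953)
```

View pics/w10.png

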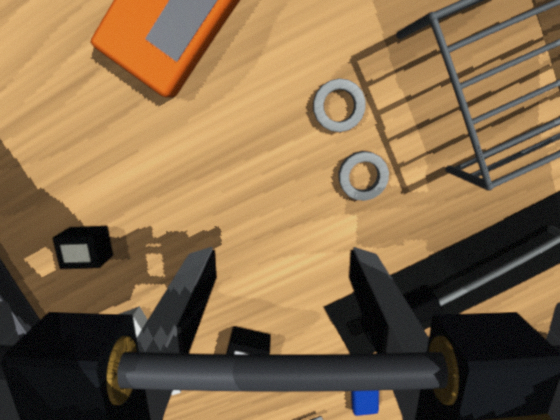

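```bash
python3 -m handwheel '[{"fingers":0.5,"x":0.03,"y":0.01,"z":0.003,"spin":-8},{"fingers":0.5,"x":0.06,"y":0.03,"z":0.006,"spin":-16},{"fingers":0.5,"x":0.085,"y":0.06,"z":0.008,"spin":-24},{"fingers":0.5,"x":0.085,"y":0.09,"z":0.008,"spin":-26.3},{"fingers":0.5,"x":0.085,"y":0.12,"z":0.008,"spin":-26.3},{"fingers":0.5,"x":0.085,"y":0.15,"z":0.008,"spin":-26.3},{"fingers":0.5,"x":0.085,"y":0.15,"z":0.008,"spin":-26.3},{"fingers":0.5,"x":0.085,"y":0.15,"z":0.008,"spin":-26.3},{"fingers":0.5,"x":0.085,"y":0.15,"z":0.008,"spin":-26.3},{"fingers":0.5,"x":0.085,"y":0.15,"z":0.008,"spin":-26.3}]' 40
python3 - <<'E'
from h import *
frame();s=snap('wrist','w11')
P=cloud(s);z=P[...,2]
for c in((.425,.139),(.502,.130)):
    m=(z>.009)&(z<.019)&(np.hypot(P[...,0]-c[0],P[...,1]-c[1])<.037);q=P[m]
    print(len(q)); 
    if len(q)>9: print(cv2.minEnclosingCircle((q[:,:2]*1000).astype(np.float32)))
E
```

```text
time_s: 20.85
ee_pos: [0.5048, 0.1319, 0.08]
eef_rot: [-1.573, -0.0, 1.565]
force: [-0.6, -0.6, 0.3]
grip_width: 0.0704
20.85 tcp [0.5048 0.1319 0.08  ] rpy [-1.5733e+00 -4.0000e-04  1.5645e+00] w 0.0704 F [-0.62 -0.59  0.25] q [ 0.185  0.406  1.744 -0.     0.989 -1.379]
[[0.006, 0.002, -1.0], [1.0, 0.0, 0.006], [0.0, -1.0, -0.002]]
3716
((426.7559814453125, 137.869873046875), 26.06661605834961)
3043
((503.1856689453125, 131.7479705810547), 25.955862045288086)
```

```bash
python3 -m handwheel '[{"fingers":0.5,"x":0,"y":0.025,"z":0.002,"spin":0},{"fingers":0.5,"x":0,"y":0.05,"z":0.002,"spin":0},{"fingers":0.5,"x":0,"y":0.0575,"z":0.002,"spin":0},{"fingers":0.5,"x":0,"y":0.0575,"z":0.002,"spin":0},{"fingers":-0.3,"x":0,"y":0.0575,"z":0.002,"spin":0},{"fingers":-0.3,"x":0,"y":0.0575,"z":0.002,"spin":0},{"fingers":-0.3,"x":0,"y":0.0575,"z":0.002,"spin":0},{"fingers":-0.3,"x":0,"y":0.0575,"z":0.002,"spin":0},{"fingers":-0.3,"x":0,"y":0.0575,"z":0.002,"spin":0},{"fingers":-0.3,"x":0,"y":0.0575,"z":0.002,"spin":0}]' 40
python3 -m handwheel '[{"fingers":-0.3,"x":0,"y":0,"z":0,"spin":0},{"fingers":-0.3,"x":0,"y":-0.03,"z":0,"spin":0},{"fingers":-0.3,"x":0,"y":-0.07,"z":0,"spin":0},{"fingers":-0.3,"x":0,"y":-0.11,"z":0,"spin":0},{"fingers":-0.3,"x":0,"y":-0.15,"z":0,"spin":0},{"fingers":-0.3,"x":-0.04,"y":-0.16,"z":0,"spin":0},{"fingers":-0.3,"x":-0.08,"y":-0.16,"z":0,"spin":0},{"fingers":-0.3,"x":-0.12,"y":-0.16,"z":0,"spin":0},{"fingers":-0.3,"x":-0.16,"y":-0.16,"z":0,"spin":0},{"fingers":-0.3,"x":-0.2,"y":-0.16,"z":0,"spin":0}]'
python3 - <<'E'
from h import *
frame();s=snap('wrist','w12')
s=load('scene0');P=cloud(s);z=P[...,2]
m=(z>.022)&(z<.036)&(P[...,0]>.30)&(P[...,0]<.512)&(P[...,1]<-.27)&(P[...,1]>-.47);q=P[m]
# exclude base zone
r=cv2.minAreaRect((q[:,:2]*1000).astype(np.float32));print(r)
E
```

```text
time_s: 21.9
ee_pos: [0.5025, 0.1319, 0.0219]
eef_rot: [-1.572, -0.0, 1.565]
force: [-1.7, -0.6, 6.8]
grip_width: 0.0515
time_s: 22.9
ee_pos: [0.5005, -0.0697, 0.1813]
eef_rot: [-1.571, 0.0, 1.565]
force: [-0.2, -0.2, 0.0]
grip_width: 0.051
22.9 tcp [ 0.5005 -0.0697  0.1813] rpy [-1.5712e+00  1.0000e-04  1.5653e+00] w 0.051 F [-0.25 -0.23  0.01] q [-0.211  0.242  1.699 -0.     1.2   -1.776]
[[0.006, 0.0, -1.0], [1.0, -0.0, 0.006], [-0.0, -1.0, -0.0]]
((415.8468933105469, -364.04144287109375), (129.49989318847656, 175.0757598876953), 86.61382293701172)
```

View pics/w12.png

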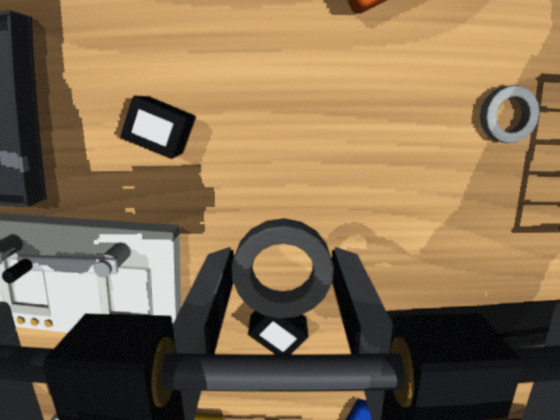

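Washer is held between the fingers (283,270). On to the tray.

```bash
python3 -m handwheel '[{"fingers":-0.3,"x":-0.04,"y":0,"z":0.006,"spin":0},{"fingers":-0.3,"x":-0.08,"y":0,"z":0.012,"spin":0},{"fingers":-0.3,"x":-0.12,"y":0,"z":0.018,"spin":0},{"fingers":-0.3,"x":-0.16,"y":0,"z":0.024,"spin":0},{"fingers":-0.3,"x":-0.2,"y":0,"z":0.03,"spin":0},{"fingers":-0.3,"x":-0.24,"y":0,"z":0.036,"spin":0},{"fingers":-0.3,"x":-0.28,"y":0,"z":0.042,"spin":0},{"fingers":-0.3,"x":-0.296,"y":0.04,"z":0.047,"spin":0},{"fingers":-0.3,"x":-0.296,"y":0.08,"z":0.047,"spin":0},{"fingers":-0.3,"x":-0.296,"y":0.1,"z":0.047,"spin":0}]'
python3 - <<'E'
from h import *
frame();s=snap('wrist','w13')
P=cloud(s);z=P[...,2]
m=(z>.025)&(z<.035)&(P[...,0]>.28)&(P[...,0]<.515)&(P[...,1]<-.28)&(P[...,1]>-.47);q=P[m]
print(len(q),cv2.minAreaRect((q[:,:2]*1000).astype(np.float32)))
E
```

```text
time_s: 23.95
ee_pos: [0.4508, -0.3635, 0.0777]
eef_rot: [-1.568, -0.003, 1.564]
force: [0.1, 0.8, -0.4]
grip_width: 0.051
23.95 tcp [ 0.4508 -0.3635  0.0777] rpy [-1.5678 -0.0027  1.5638] w 0.051 F [ 0.07  0.8  -0.42] q [-0.742  0.523  1.572  0.     1.051 -2.306]
[[0.007, -0.003, -1.0], [1.0, 0.003, 0.007], [0.003, -1.0, 0.003]]
7290 ((417.190185546875, -363.7214050292969), (130.75437927246094, 170.42129516601562), 86.4987564086914)
```

View pics/w13.png

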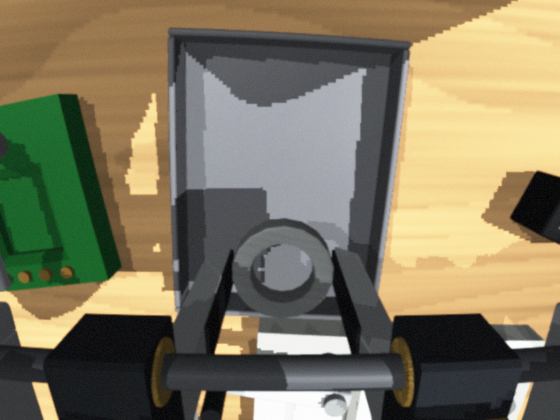

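```bash
python3 -m handwheel '[{"fingers":-0.3,"x":0,"y":0.02,"z":0,"spin":0},{"fingers":-0.3,"x":0,"y":0.04,"z":0,"spin":0},{"fingers":-0.3,"x":0,"y":0.0505,"z":0,"spin":0},{"fingers":-0.3,"x":0,"y":0.0505,"z":0,"spin":0},{"fingers":0.45,"x":0,"y":0.0505,"z":0,"spin":0},{"fingers":0.45,"x":0,"y":0.0505,"z":0,"spin":0},{"fingers":0.45,"x":0,"y":0.0505,"z":0,"spin":0},{"fingers":0.45,"x":0,"y":0.03,"z":0,"spin":0},{"fingers":0.45,"x":0,"y":-0.01,"z":0,"spin":0},{"fingers":0.45,"x":0,"y":-0.055,"z":0,"spin":0}]'
python3 -m handwheel '[{"fingers":0.45,"x":0,"y":-0.04,"z":0,"spin":0},{"fingers":0.45,"x":0.04,"y":-0.04,"z":0.003,"spin":0},{"fingers":0.45,"x":0.085,"y":-0.04,"z":0.006,"spin":0},{"fingers":0.45,"x":0.13,"y":-0.04,"z":0.009,"spin":0},{"fingers":0.45,"x":0.175,"y":-0.04,"z":0.011,"spin":0},{"fingers":0.45,"x":0.22,"y":-0.04,"z":0.014,"spin":0},{"fingers":0.45,"x":0.265,"y":-0.04,"z":0.016,"spin":0},{"fingers":0.45,"x":0.31,"y":-0.04,"z":0.019,"spin":0},{"fingers":0.45,"x":0.355,"y":-0.04,"z":0.021,"spin":0},{"fingers":0.45,"x":0.4,"y":-0.04,"z":0.0235,"spin":0}]'
python3 -m handwheel '[{"fingers":0.45,"x":0.04,"y":0,"z":0.002,"spin":0},{"fingers":0.45,"x":0.08,"y":0,"z":0.003,"spin":0},{"fingers":0.45,"x":0.101,"y":0.03,"z":0.004,"spin":0},{"fingers":0.45,"x":0.101,"y":0.06,"z":0.004,"spin":0},{"fingers":0.45,"x":0.101,"y":0.09,"z":0.004,"spin":0},{"fingers":0.45,"x":0.101,"y":0.09,"z":0.004,"spin":0},{"fingers":0.45,"x":0.101,"y":0.09,"z":0.004,"spin":0},{"fingers":0.45,"x":0.101,"y":0.09,"z":0.004,"spin":0},{"fingers":0.45,"x":0.101,"y":0.09,"z":0.004,"spin":0},{"fingers":0.45,"x":0.101,"y":0.09,"z":0.004,"spin":0}]'
cat > wash.py <<'E'
from h import *
frame();s=snap('wrist','wt')
P=cloud(s);z=P[...,2]
m=(z>.009)&(z<.019)&(np.hypot(P[...,0]-.427,P[...,1]-.138)<.045);q=P[m]
print(len(q)); 
if len(q)>9: print(cv2.minEnclosingCircle((q[:,:2]*1000).astype(np.float32)))
E
python3 wash.py
```

```text
time_s: 25.0
ee_pos: [0.4518, -0.3635, 0.1369]
eef_rot: [-1.57, -0.001, 1.565]
force: [0.6, -0.1, 0.8]
grip_width: 0.0685
time_s: 26.0
ee_pos: [0.4307, 0.0379, 0.1767]
eef_rot: [-1.572, -0.0, 1.565]
force: [0.1, -0.0, 0.1]
grip_width: 0.068
time_s: 27.0
ee_pos: [0.428, 0.1372, 0.0869]
eef_rot: [-1.572, -0.0, 1.565]
force: [0.0, -0.0, -0.1]
grip_width: 0.0684
27.0 tcp [0.428  0.1372 0.0869] rpy [-1.5724e+00 -4.0000e-04  1.5648e+00] w 0.0684 F [ 0.02 -0.02 -0.15] q [ 0.229  0.255  1.935  0.     0.95  -1.336]
[[0.006, 0.002, -1.0], [1.0, 0.0, 0.006], [0.0, -1.0, -0.002]]
2875
((426.478515625, 138.03941345214844), 26.01787757873535)
```

```bash
python3 -m handwheel '[{"fingers":0.45,"x":0.001,"y":0.03,"z":0.001,"spin":0},{"fingers":0.45,"x":0.001,"y":0.055,"z":0.001,"spin":0},{"fingers":0.45,"x":0.001,"y":0.064,"z":0.001,"spin":0},{"fingers":0.45,"x":0.001,"y":0.064,"z":0.001,"spin":0},{"fingers":-0.3,"x":0.001,"y":0.064,"z":0.001,"spin":0},{"fingers":-0.3,"x":0.001,"y":0.064,"z":0.001,"spin":0},{"fingers":-0.3,"x":0.001,"y":0.064,"z":0.001,"spin":0},{"fingers":-0.3,"x":0.001,"y":0.064,"z":0.001,"spin":0},{"fingers":-0.3,"x":0.001,"y":0.064,"z":0.001,"spin":0},{"fingers":-0.3,"x":0.001,"y":0.064,"z":0.001,"spin":0}]' 40
python3 -m handwheel '[{"fingers":-0.3,"x":0,"y":0,"z":0,"spin":0},{"fingers":-0.3,"x":0,"y":-0.03,"z":0,"spin":0},{"fingers":-0.3,"x":0,"y":-0.07,"z":0,"spin":0},{"fingers":-0.3,"x":0,"y":-0.11,"z":0,"spin":0},{"fingers":-0.3,"x":0,"y":-0.15,"z":0,"spin":0},{"fingers":-0.3,"x":-0.04,"y":-0.16,"z":0,"spin":0},{"fingers":-0.3,"x":-0.08,"y":-0.16,"z":0,"spin":0},{"fingers":-0.3,"x":-0.12,"y":-0.16,"z":0,"spin":0},{"fingers":-0.3,"x":-0.16,"y":-0.16,"z":0,"spin":0},{"fingers":-0.3,"x":-0.2,"y":-0.16,"z":0,"spin":0}]'
python3 -m handwheel '[{"fingers":-0.3,"x":-0.04,"y":0,"z":0.006,"spin":0},{"fingers":-0.3,"x":-0.08,"y":0,"z":0.012,"spin":0},{"fingers":-0.3,"x":-0.12,"y":0,"z":0.018,"spin":0},{"fingers":-0.3,"x":-0.16,"y":0,"z":0.024,"spin":0},{"fingers":-0.3,"x":-0.2,"y":0,"z":0.03,"spin":0},{"fingers":-0.3,"x":-0.24,"y":0,"z":0.036,"spin":0},{"fingers":-0.3,"x":-0.28,"y":0,"z":0.042,"spin":0},{"fingers":-0.3,"x":-0.299,"y":0.04,"z":0.046,"spin":0},{"fingers":-0.3,"x":-0.299,"y":0.08,"z":0.046,"spin":0},{"fingers":-0.3,"x":-0.299,"y":0.1,"z":0.046,"spin":0}]'
python3 wash.py
```

```text
time_s: 28.05
ee_pos: [0.4272, 0.1384, 0.0229]
eef_rot: [-1.572, -0.0, 1.565]
force: [-2.3, -0.4, 7.7]
grip_width: 0.0508
time_s: 29.05
ee_pos: [0.4251, -0.0633, 0.1825]
eef_rot: [-1.572, 0.0, 1.565]
force: [0.5, -0.0, -0.7]
grip_width: 0.0501
time_s: 30.05
ee_pos: [0.3764, -0.3601, 0.0791]
eef_rot: [-1.568, -0.003, 1.564]
force: [-0.1, 0.7, -0.1]
grip_width: 0.0504
30.05 tcp [ 0.3764 -0.3601  0.0791] rpy [-1.5684 -0.0026  1.5638] w 0.0504 F [-0.06  0.68 -0.14] q [-0.834  0.409  1.742  0.     0.994 -2.397]
[[0.007, -0.002, -1.0], [1.0, 0.003, 0.007], [0.003, -1.0, 0.002]]
0
```

```bash
python3 -m handwheel '[{"fingers":-0.3,"x":0,"y":0.02,"z":0,"spin":0},{"fingers":-0.3,"x":0,"y":0.04,"z":0,"spin":0},{"fingers":-0.3,"x":0,"y":0.051,"z":0,"spin":0},{"fingers":-0.3,"x":0,"y":0.051,"z":0,"spin":0},{"fingers":0.45,"x":0,"y":0.051,"z":0,"spin":0},{"fingers":0.45,"x":0,"y":0.051,"z":0,"spin":0},{"fingers":0.45,"x":0,"y":0.051,"z":0,"spin":0},{"fingers":0.45,"x":0,"y":0.03,"z":0,"spin":0},{"fingers":0.45,"x":0,"y":-0.01,"z":0,"spin":0},{"fingers":0.45,"x":0,"y":-0.055,"z":0,"spin":0}]'
python3 -m handwheel '[{"fingers":0.45,"x":0.014,"y":-0.03,"z":-0.007,"spin":8.5},{"fingers":0.45,"x":0.028,"y":-0.05,"z":-0.015,"spin":17},{"fingers":0.45,"x":0.042,"y":-0.07,"z":-0.022,"spin":25.5},{"fingers":0.45,"x":0.056,"y":-0.09,"z":-0.03,"spin":34},{"fingers":0.45,"x":0.07,"y":-0.11,"z":-0.037,"spin":42.5},{"fingers":0.45,"x":0.084,"y":-0.13,"z":-0.045,"spin":51},{"fingers":0.45,"x":0.098,"y":-0.15,"z":-0.052,"spin":59.5},{"fingers":0.45,"x":0.112,"y":-0.16,"z":-0.06,"spin":68},{"fingers":0.45,"x":0.126,"y":-0.17,"z":-0.067,"spin":76.5},{"fingers":0.45,"x":0.14,"y":-0.17,"z":-0.075,"spin":85}]'
python3 -m handwheel '[{"fingers":0.45,"x":0,"y":0,"z":0,"spin":8.5},{"fingers":0.45,"x":0,"y":0,"z":0,"spin":17},{"fingers":0.45,"x":0,"y":0,"z":0,"spin":25.5},{"fingers":0.45,"x":0,"y":0,"z":0,"spin":28.7},{"fingers":0.45,"x":0,"y":0,"z":0,"spin":28.7},{"fingers":0.45,"x":0,"y":0,"z":0,"spin":28.7},{"fingers":0.45,"x":0,"y":0,"z":0,"spin":28.7},{"fingers":0.45,"x":0,"y":0,"z":0,"spin":28.7},{"fingers":0.45,"x":0,"y":0,"z":0,"spin":28.7},{"fingers":0.45,"x":0,"y":0,"z":0,"spin":28.7}]'
python3 - <<'E'
from h import *
frame();s=snap('wrist','w14');snap('scene','sc14')
E
```

```text
time_s: 31.1
ee_pos: [0.3773, -0.3601, 0.138]
eef_rot: [-1.57, -0.001, 1.565]
force: [-0.1, -0.0, -0.1]
grip_width: 0.068
time_s: 32.1
ee_pos: [0.4539, -0.2204, 0.3089]
eef_rot: [-1.573, -0.002, 0.075]
force: [0.4, -0.1, -0.2]
grip_width: 0.0682
time_s: 33.1
ee_pos: [0.4535, -0.2209, 0.307]
eef_rot: [-1.571, -0.0, -0.419]
force: [0.7, 0.7, 0.5]
grip_width: 0.0678
33.1 tcp [ 0.4535 -0.2209  0.307 ] rpy [-1.5708 -0.     -0.419 ] w 0.0678 F [0.7  0.74 0.5 ] q [-0.526  0.145  1.519 -0.     1.478 -0.107]
[[0.913, 0.0, 0.407], [-0.407, -0.0, 0.913], [0.0, -1.0, -0.0]]
```

View pics/w14.png

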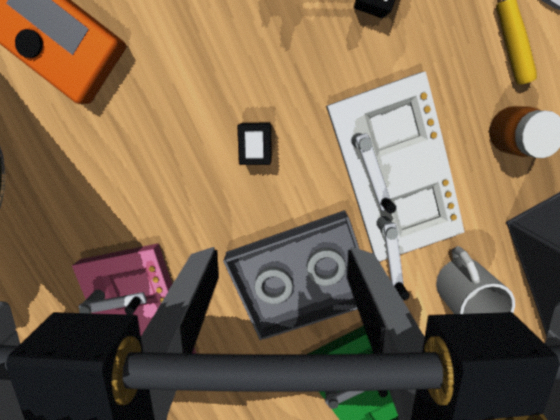

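Both washers lie in the tray at (273,287) and (327,268); the relay is at (255,145), the base's pockets at (397,127) and (417,205), the lever pins at (388,207) and (401,290).

```bash
cat > meas.py <<'E'
from h import *
import sys
def rect(q,lab):
    r=cv2.minAreaRect((q[:,:2]*1000).astype(np.float32)); print(lab,len(q),np.round(r[0],1),np.round(r[1],1),round(r[2],2))
def relay(s,c,lab,lo=.031,hi=.042,rad=.036):
    P=cloud(s);z=P[...,2];m=(z>lo)&(z<hi)&(np.hypot(P[...,0]-c[0],P[...,1]-c[1])<rad);q=P[m]
    if len(q)>20: rect(q,lab)
E
python3 - <<'E'
from meas import *
s=load('w14');P=cloud(s);z=P[...,2];im=s['im'].astype(int)
g=(P[...,0]>.48)&(P[...,0]<.70)&(P[...,1]>-.42)&(P[...,1]<-.14)
m=g&(z>.018)&(z<.027)&(im.min(2)>110)
q=P[m];rect(q,'base')
a=np.radians(-3.6);c=np.array([.5839,-.2812])
m=g&(z>.075)&(z<.092);q=P[m]
for y0,y1 in((-.30,-.15),(-.43,-.30)):
    k=q[(q[:,1]>y0)&(q[:,1]<y1)]; print('pin top',len(k),np.round(np.median(k,0),4) if len(k) else '')
m=g&(z>.05)&(z<.064);q=P[m];print('bar pts',len(q))
for y0,y1 in((-.29,-.18),(-.42,-.30)):
    k=q[(q[:,1]>y0)&(q[:,1]<y1)]
    if len(k)>20:rect(k,'bar')
relay(s,(.436,-.177),'r1');relay(s,(.634,-.076),'r2 wrist')
t=load('sc14');relay(t,(.436,-.177),'r1 sc');relay(t,(.634,-.076),'r2 sc')
px=[(330,107),(425,73),(463,236),(381,262)]
print(np.round(plane(s,px,.022),4))
m=g&(z>.007)&(z<.014);q=P[m]
for y0,y1 in((-.28,-.17),(-.40,-.28)):
    k=q[(q[:,1]>y0)&(q[:,1]<y1)&(q[:,0]>.55)&(q[:,0]<.635)]
    if len(k)>20:rect(k,'pocket floor')
E
```

```text
base 10729 [ 585.7 -280.5] [212.2 121.4] 85.97
pin top 124 [ 0.5492 -0.2928  0.0844]
pin top 109 [ 0.5294 -0.4001  0.0845]
bar pts 1703
bar 846 [ 551.5 -251.3] [77.5 17.7] 89.76
bar 829 [ 582.5 -360.2] [103.8 103.7] 79.49
r1 1346 [ 437.2 -175.8] [46.5 38.1] 65.85
r2 wrist 296 [622.  -93.2] [12.7 39.6] 66.21
r1 sc 236 [ 436.6 -177.5] [48.1 41.4] 67.81
r2 sc 296 [633.5 -76. ] [47.7 38.5] 49.64
[[ 0.5355 -0.1736  0.022 ]
 [ 0.6521 -0.1815  0.022 ]
 [ 0.6354 -0.394   0.022 ]
 [ 0.5233 -0.3834  0.022 ]]
pocket floor 1535 [ 589.8 -210.9] [72.6 81. ] 85.93
pocket floor 1250 [ 593.1 -336.8] [42.4 52.2] 85.74
```

```bash
python3 -m handwheel '[{"fingers":0.45,"x":-0.01,"y":0.03,"z":0.01,"spin":0},{"fingers":0.45,"x":-0.02,"y":0.07,"z":0.02,"spin":0},{"fingers":0.45,"x":-0.03,"y":0.11,"z":0.03,"spin":0},{"fingers":0.45,"x":-0.0335,"y":0.15,"z":0.0345,"spin":0},{"fingers":0.45,"x":-0.0335,"y":0.18,"z":0.0345,"spin":0},{"fingers":0.45,"x":-0.0335,"y":0.2,"z":0.0345,"spin":0},{"fingers":0.45,"x":-0.0335,"y":0.2,"z":0.0345,"spin":0},{"fingers":0.45,"x":-0.0335,"y":0.2,"z":0.0345,"spin":0},{"fingers":0.45,"x":-0.0335,"y":0.2,"z":0.0345,"spin":0},{"fingers":0.45,"x":-0.0335,"y":0.2,"z":0.0345,"spin":0}]' 30
python3 - <<'E'
from meas import *
frame();s=snap('wrist','w15');relay(s,(.437,-.176),'r1')
E
```

```text
time_s: 34.2
ee_pos: [0.4375, -0.176, 0.1081]
eef_rot: [-1.571, -0.002, -0.419]
force: [-0.3, -1.0, -0.2]
grip_width: 0.0681
34.2 tcp [ 0.4375 -0.176   0.1081] rpy [-1.5709 -0.002  -0.4194] w 0.0681 F [-0.27 -1.   -0.2 ] q [-0.46   0.265  1.862  0.     1.013 -0.041]
[[0.913, 0.002, 0.407], [-0.407, -0.001, 0.913], [0.002, -1.0, -0.0]]
r1 3911 [ 437.6 -175.8] [48.3 38.1] 66.32
```

```bash
python3 -m handwheel '[{"fingers":0.45,"x":0,"y":0.03,"z":0,"spin":-0.3},{"fingers":0.45,"x":0,"y":0.06,"z":0,"spin":-0.3},{"fingers":0.45,"x":0,"y":0.073,"z":0,"spin":-0.3},{"fingers":0.45,"x":0,"y":0.073,"z":0,"spin":-0.3},{"fingers":-0.4,"x":0,"y":0.073,"z":0,"spin":-0.3},{"fingers":-0.4,"x":0,"y":0.073,"z":0,"spin":-0.3},{"fingers":-0.4,"x":0,"y":0.073,"z":0,"spin":-0.3},{"fingers":-0.4,"x":0,"y":0.073,"z":0,"spin":-0.3},{"fingers":-0.4,"x":0,"y":0.073,"z":0,"spin":-0.3},{"fingers":-0.4,"x":0,"y":0.073,"z":0,"spin":-0.3}]' 30
python3 -m handwheel '[{"fingers":-0.4,"x":0,"y":-0.03,"z":0,"spin":0},{"fingers":-0.4,"x":0,"y":-0.07,"z":0,"spin":0},{"fingers":-0.4,"x":0,"y":-0.1,"z":0,"spin":8},{"fingers":-0.4,"x":0.024,"y":-0.11,"z":0.003,"spin":16},{"fingers":-0.4,"x":0.048,"y":-0.11,"z":0.006,"spin":24},{"fingers":-0.4,"x":0.072,"y":-0.11,"z":0.009,"spin":32},{"fingers":-0.4,"x":0.096,"y":-0.11,"z":0.012,"spin":40},{"fingers":-0.4,"x":0.12,"y":-0.11,"z":0.015,"spin":48},{"fingers":-0.4,"x":0.144,"y":-0.11,"z":0.018,"spin":56},{"fingers":-0.4,"x":0.168,"y":-0.11,"z":0.02,"spin":64}]'
python3 -m handwheel '[{"fingers":-0.4,"x":0,"y":0,"z":0,"spin":6.3},{"fingers":-0.4,"x":0,"y":0,"z":0,"spin":6.3},{"fingers":-0.4,"x":0,"y":0,"z":0,"spin":6.3},{"fingers":-0.4,"x":0,"y":0,"z":0,"spin":6.3},{"fingers":-0.4,"x":0,"y":0,"z":0,"spin":6.3},{"fingers":-0.4,"x":0,"y":0,"z":0,"spin":6.3},{"fingers":-0.4,"x":0,"y":0,"z":0,"spin":6.3},{"fingers":-0.4,"x":0,"y":0,"z":0,"spin":6.3},{"fingers":-0.4,"x":0,"y":0,"z":0,"spin":6.3},{"fingers":-0.4,"x":0,"y":0,"z":0,"spin":6.3}]'
python3 - <<'E'
from meas import *
frame();s=snap('wrist','w16')
P=cloud(s);z=P[...,2]
g=(P[...,0]>.5)&(P[...,0]<.70)&(P[...,1]>-.42)&(P[...,1]<-.14)
for lo,hi,l in((.018,.027,'top'),(.006,.014,'floor')):
  q=P[g&(z>lo)&(z<hi)]; print(l,len(q),np.round(np.nanmin(q,0),3),np.round(np.nanmax(q,0),3))
o=get_obs();p=np.array(o['ee_pos']);M=R.from_euler('xyz',o['eef_rot']).as_matrix()
L=(P-p)@M; m=(abs(L[...,0])<.025)&(abs(L[...,2])<.035)&(L[...,1]>-.03)&(L[...,1]<.015);q=L[m];print(len(q),np.median(q,0), q.max(0),q.min(0))
E
```

```text
time_s: 35.25
ee_pos: [0.4373, -0.1759, 0.0345]
eef_rot: [-1.571, -0.001, -0.414]
force: [-1.8, 1.2, 6.7]
grip_width: 0.0375
time_s: 36.25
ee_pos: [0.5996, -0.2252, 0.1436]
eef_rot: [-1.571, 0.0, -1.537]
force: [0.4, -0.7, -0.3]
grip_width: 0.0379
time_s: 37.25
ee_pos: [0.5988, -0.225, 0.1439]
eef_rot: [-1.571, 0.0, -1.641]
force: [-0.2, -0.3, -1.4]
grip_width: 0.038
37.25 tcp [ 0.5988 -0.225   0.1439] rpy [-1.5709  0.     -1.6409] w 0.038 F [-0.24 -0.28 -1.37] q [-0.417  0.568  1.331 -0.     1.242  1.224]
[[-0.07, -0.0, 0.998], [-0.998, 0.0, -0.07], [-0.0, -1.0, -0.0]]
top 21678 [ 0.5   -0.42   0.018] [ 0.653 -0.174  0.027]
floor 5858 [ 0.5   -0.401  0.006] [ 0.653 -0.18   0.014]
9659 [-0.00019693 -0.0015608   0.00729098] [0.0249995  0.01499946 0.02457573] [-0.02498069 -0.02999933 -0.02379684]
```

View pics/w16.png

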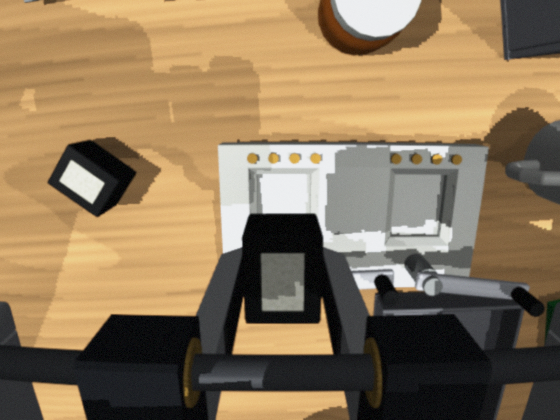

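Run:
```python
from meas import *
s=load('w16');P=cloud(s);z=P[...,2];im=s['im'].astype(int)
c=plane(s,[(219.5,144.5),(487.5,146.5)],.022);print(np.round(c,4),np.linalg.norm(c[0]-c[1]))
# depth-based top: rect using white pixels
g=(P[...,0]>.5)&(P[...,0]<.70)&(P[...,1]>-.42)&(P[...,1]<-.14)
m=g&(z>.018)&(z<.026)&(im.min(2)>120)&(P[...,0]>.6)
q=P[m][:,:2]
# far edge: max x in y bins; left edge: max y in x bins
fe=[];
for y in np.arange(-.38,-.19,.006):
    k=q[abs(q[:,1]-y)<.003]; 
    if len(k)>5: fe.append([y,np.percentile(k[:,0],99)])
fe=np.array(fe);p=np.polyfit(fe[:,0],fe[:,1],1);print('far edge slope deg',np.degrees(np.arctan(p[0])),p, np.std(np.polyval(p,fe[:,0])-fe[:,1]))
le=[]
for x in np.arange(.604,.65,.004):
    k=q[abs(q[:,0]-x)<.002]; le.append([x,np.percentile(k[:,1],99.5),np.percentile(k[:,1],.5)])
print(np.round(le,4).tolist())
th=np.arctan2(*(c[0]-c[1])[[1,0]])-np.pi/2; print('yaw',np.degrees(th))
ex=np.array([np.cos(th),np.sin(th)]);ey=np.array([-ex[1],ex[0]])
mid=(c[0]+c[1])[:2]/2; b=mid-.06*ex; print('base',b,'A',b+.01*ex+.055*ey,'B',b+.01*ex-.055*ey)
# pocket b floor
for u0,u1 in((388,455),(250,320)):
  sub=np.zeros_like(g);sub[165:245,u0:u1]=1
  k=P[sub&(z>.006)&(z<.0135)];rect(k,'floor')
```

```text
[[ 0.653  -0.181   0.022 ]
 [ 0.6383 -0.3882  0.022 ]] 0.20773210536861933
far edge slope deg 4.262941682420597 [0.07453996 0.66682698] 0.0002538410587262251
[[0.604, -0.1768, -0.3856], [0.608, -0.1772, -0.3861], [0.612, -0.1767, -0.3859], [0.616, -0.1772, -0.3865], [0.62, -0.1777, -0.3866], [0.624, -0.1784, -0.3873], [0.628, -0.1784, -0.3857], [0.632, -0.1789, -0.3862], [0.636, -0.1794, -0.3867], [0.64, -0.1797, -0.3804], [0.644, -0.1792, -0.3344], [0.648, -0.1793, -0.2802]]
yaw -4.067852079605677
base [ 0.58581589 -0.28035916] A [ 0.59969228 -0.2262071 ] B [ 0.59188912 -0.33592998]
floor 3051 [ 590.8 -336.9] [42.1 52.8] 85.47
floor 2076 [ 608.5 -226.6] [43.2 32.9] 85.97
```

```bash
python3 -m handwheel '[{"fingers":-0.4,"x":0.002,"y":0.03,"z":0,"spin":0},{"fingers":-0.4,"x":0.002,"y":0.06,"z":0,"spin":0},{"fingers":-0.4,"x":0.002,"y":0.075,"z":0,"spin":0},{"fingers":-0.4,"x":0.002,"y":0.08,"z":0,"spin":0},{"fingers":-0.4,"x":0.002,"y":0.084,"z":0,"spin":0},{"fingers":-0.4,"x":0.002,"y":0.088,"z":0,"spin":0},{"fingers":-0.4,"x":0.002,"y":0.092,"z":0,"spin":0},{"fingers":-0.4,"x":0.002,"y":0.096,"z":0,"spin":0},{"fingers":-0.4,"x":0.002,"y":0.099,"z":0,"spin":0},{"fingers":-0.4,"x":0.002,"y":0.1,"z":0,"spin":0}]'
```

```text
time_s: 38.3
ee_pos: [0.5989, -0.2271, 0.0446]
eef_rot: [-1.57, -0.0, -1.641]
force: [-6.4, 3.0, 13.2]
grip_width: 0.0376
```

```bash
python3 -m handwheel '[{"fingers":0.3,"x":0,"y":0,"z":0,"spin":0},{"fingers":0.3,"x":0,"y":0,"z":0,"spin":0},{"fingers":0.3,"x":0,"y":0,"z":0,"spin":0},{"fingers":0.3,"x":0,"y":0,"z":0,"spin":0},{"fingers":0.3,"x":0,"y":-0.01,"z":0,"spin":0},{"fingers":0.3,"x":0,"y":-0.04,"z":0,"spin":0},{"fingers":0.3,"x":0,"y":-0.08,"z":0,"spin":0},{"fingers":0.3,"x":0,"y":-0.12,"z":0,"spin":0},{"fingers":0.3,"x":0,"y":-0.16,"z":0,"spin":0},{"fingers":0.3,"x":0,"y":-0.19,"z":0,"spin":0}]'
python3 -m handwheel '[{"fingers":0.3,"x":0,"y":-0.01,"z":-0.04,"spin":0},{"fingers":0.3,"x":0,"y":-0.01,"z":-0.08,"spin":0},{"fingers":0.3,"x":0,"y":-0.01,"z":-0.12,"spin":0},{"fingers":0.3,"x":0,"y":-0.01,"z":-0.12,"spin":0},{"fingers":0.3,"x":0,"y":-0.01,"z":-0.12,"spin":0},{"fingers":0.3,"x":0,"y":-0.01,"z":-0.12,"spin":0},{"fingers":0.3,"x":0,"y":-0.01,"z":-0.12,"spin":0},{"fingers":0.3,"x":0,"y":-0.01,"z":-0.12,"spin":0},{"fingers":0.3,"x":0,"y":-0.01,"z":-0.12,"spin":0},{"fingers":0.3,"x":0,"y":-0.01,"z":-0.12,"spin":0}]'
python3 - <<'E'
from meas import *
frame();s=snap('wrist','w17');P=cloud(s);z=P[...,2]
m=(np.hypot(P[...,0]-.599,P[...,1]+.227)<.015);print('top z',np.nanpercentile(z[m],[5,25,50,75,95]))
relay(s,(.599,-.227),'seated',.04,.052);relay(s,(.634,-.076),'r2')
b=(abs(P[...,0]-.52)<.02)&(abs(P[...,1]+.1)<.03);print('bench z',np.nanmedian(z[b]))
g=(P[...,0]>.48)&(P[...,0]<.70)&(P[...,1]>-.42)&(P[...,1]<-.14)
q=P[g&(z>.075)&(z<.092)]
for y0,y1 in((-.31,-.15),(-.43,-.32)):
    k=q[(q[:,1]>y0)&(q[:,1]<y1)]; print('pin top',len(k),np.round(np.median(k,0),4) if len(k) else '')
E
```

```text
time_s: 39.3
ee_pos: [0.5988, -0.2271, 0.2378]
eef_rot: [-1.568, -0.001, -1.641]
force: [-0.3, 0.4, -0.7]
grip_width: 0.0614
time_s: 40.3
ee_pos: [0.4791, -0.2186, 0.2438]
eef_rot: [-1.571, 0.0, -1.641]
force: [-1.1, 0.1, 0.9]
grip_width: 0.0611
40.3 tcp [ 0.4791 -0.2186  0.2438] rpy [-1.5711e+00  1.0000e-04 -1.6409e+00] w 0.0611 F [-1.07  0.09  0.87] q [-0.498  0.233  1.56   0.     1.349  1.143]
[[-0.07, -0.0, 0.998], [-0.998, 0.0, -0.07], [-0.0, -1.0, -0.0]]
top z [0.04517184 0.04601136 0.04653673 0.04706778 0.04778739]
seated 2208 [ 598.7 -227. ] [38.2 46.8] 85.96
r2 2087 [635.  -75.4] [49.2 38.4] 49.34
bench z 8.630873094245262e-05
pin top 187 [ 0.55   -0.2934  0.0847]
pin top 201 [ 0.5299 -0.4001  0.0843]
```

Relay 1 is fully seated (top at 46 mm). Now relay 2.

```bash
python3 -m handwheel '[{"fingers":0.4,"x":-0.026,"y":0,"z":0.024,"spin":-8},{"fingers":0.4,"x":-0.052,"y":0,"z":0.048,"spin":-16},{"fingers":0.4,"x":-0.078,"y":0,"z":0.072,"spin":-24},{"fingers":0.4,"x":-0.104,"y":0,"z":0.096,"spin":-32},{"fingers":0.4,"x":-0.13,"y":0.02,"z":0.12,"spin":-40},{"fingers":0.4,"x":-0.1535,"y":0.06,"z":0.1455,"spin":-48},{"fingers":0.4,"x":-0.1535,"y":0.1,"z":0.1455,"spin":-53.3},{"fingers":0.4,"x":-0.1535,"y":0.134,"z":0.1455,"spin":-53.3},{"fingers":0.4,"x":-0.1535,"y":0.134,"z":0.1455,"spin":-53.3},{"fingers":0.4,"x":-0.1535,"y":0.134,"z":0.1455,"spin":-53.3}]'
python3 - <<'E'
from meas import *
frame();s=snap('wrist','w18');relay(s,(.635,-.075),'r2')
E
```

```text
time_s: 41.35
ee_pos: [0.6352, -0.0758, 0.111]
eef_rot: [-1.571, -0.0, -0.711]
force: [0.7, -0.7, 1.3]
grip_width: 0.0655
41.35 tcp [ 0.6352 -0.0758  0.111 ] rpy [-1.5706e+00 -3.0000e-04 -7.1140e-01] w 0.0655 F [ 0.65 -0.74  1.33] q [-0.176  0.602  1.359  0.     1.18   0.535]
[[0.757, 0.0, 0.653], [-0.653, -0.0, 0.757], [0.0, -1.0, 0.0]]
r2 3848 [635.6 -74.7] [48.5 38.1] 49.05
```

```bash
python3 -m handwheel '[{"fingers":0.4,"x":0,"y":0.03,"z":0.001,"spin":0.2},{"fingers":0.4,"x":0,"y":0.06,"z":0.001,"spin":0.2},{"fingers":0.4,"x":0,"y":0.0765,"z":0.001,"spin":0.2},{"fingers":0.4,"x":0,"y":0.0765,"z":0.001,"spin":0.2},{"fingers":-0.4,"x":0,"y":0.0765,"z":0.001,"spin":0.2},{"fingers":-0.4,"x":0,"y":0.0765,"z":0.001,"spin":0.2},{"fingers":-0.4,"x":0,"y":0.0765,"z":0.001,"spin":0.2},{"fingers":-0.4,"x":0,"y":0.0765,"z":0.001,"spin":0.2},{"fingers":-0.4,"x":0,"y":0.0765,"z":0.001,"spin":0.2},{"fingers":-0.4,"x":0,"y":0.0765,"z":0.001,"spin":0.2}]' 30
python3 -m handwheel '[{"fingers":-0.4,"x":0,"y":-0.03,"z":0,"spin":0},{"fingers":-0.4,"x":0,"y":-0.07,"z":0,"spin":0},{"fingers":-0.4,"x":0,"y":-0.11,"z":0,"spin":7},{"fingers":-0.4,"x":0.02,"y":-0.11,"z":-0.033,"spin":14},{"fingers":-0.4,"x":0.04,"y":-0.11,"z":-0.066,"spin":21},{"fingers":-0.4,"x":0.06,"y":-0.11,"z":-0.099,"spin":28},{"fingers":-0.4,"x":0.08,"y":-0.11,"z":-0.132,"spin":35},{"fingers":-0.4,"x":0.1,"y":-0.11,"z":-0.165,"spin":42},{"fingers":-0.4,"x":0.12,"y":-0.11,"z":-0.197,"spin":49},{"fingers":-0.4,"x":0.1383,"y":-0.11,"z":-0.2267,"spin":53.2}]'
python3 -m handwheel '[{"fingers":-0.4,"x":0,"y":0,"z":0,"spin":0},{"fingers":-0.4,"x":0,"y":0,"z":0,"spin":0},{"fingers":-0.4,"x":0,"y":0,"z":0,"spin":0},{"fingers":-0.4,"x":0,"y":0,"z":0,"spin":0},{"fingers":-0.4,"x":0,"y":0,"z":0,"spin":0},{"fingers":-0.4,"x":0,"y":0,"z":0,"spin":0},{"fingers":-0.4,"x":0,"y":0,"z":0,"spin":0},{"fingers":-0.4,"x":0,"y":0,"z":0,"spin":0},{"fingers":-0.4,"x":0,"y":0,"z":0,"spin":0},{"fingers":-0.4,"x":0,"y":0,"z":0,"spin":0}]'
python3 - <<'E'
from meas import *
frame();s=snap('wrist','w19');P=cloud(s)
o=get_obs();p=np.array(o['ee_pos']);M=R.from_euler('xyz',o['eef_rot']).as_matrix()
L=(P-p)@M; m=(abs(L[...,0])<.019)&(abs(L[...,2])<.035)&(L[...,1]>-.01)&(L[...,1]<.005);q=L[m];print(len(q),np.percentile(q,[1,50,99],axis=0))
z=P[...,2];k=P[(z>.006)&(z<.0135)&(abs(P[...,0]-.59)<.045)&(abs(P[...,1]+.3364)<.03)];rect(k,'floor b')
E
```

```text
time_s: 42.4
ee_pos: [0.636, -0.075, 0.0344]
eef_rot: [-1.57, -0.001, -0.714]
force: [-1.8, 0.3, 6.7]
grip_width: 0.0377
time_s: 43.4
ee_pos: [0.5909, -0.3385, 0.1434]
eef_rot: [-1.571, 0.0, -1.648]
force: [0.0, -0.9, -0.9]
grip_width: 0.0379
time_s: 44.4
ee_pos: [0.5915, -0.3368, 0.1434]
eef_rot: [-1.571, 0.0, -1.643]
force: [-0.3, -0.2, 0.0]
grip_width: 0.0379
44.4 tcp [ 0.5915 -0.3368  0.1434] rpy [-1.5708  0.     -1.6428] w 0.0379 F [-0.35 -0.22  0.02] q [-0.571  0.66   1.186  0.     1.295  1.071]
[[-0.072, -0.0, 0.997], [-0.997, 0.0, -0.072], [-0.0, -1.0, -0.0]]
7503 [[-0.01884736 -0.00367067 -0.02319751]
 [-0.00019364 -0.00167111  0.00305781]
 [ 0.01862044  0.00367416  0.02388053]]
floor b 2071 [ 600.7 -336.3] [43.3 32.7] 85.74
```

Centred; insert and release.

```bash
python3 -m handwheel '[{"fingers":-0.4,"x":0,"y":0.03,"z":0,"spin":0},{"fingers":-0.4,"x":0,"y":0.06,"z":0,"spin":0},{"fingers":-0.4,"x":0,"y":0.075,"z":0,"spin":0},{"fingers":-0.4,"x":0,"y":0.08,"z":0,"spin":0},{"fingers":-0.4,"x":0,"y":0.084,"z":0,"spin":0},{"fingers":-0.4,"x":0,"y":0.088,"z":0,"spin":0},{"fingers":-0.4,"x":0,"y":0.092,"z":0,"spin":0},{"fingers":-0.4,"x":0,"y":0.096,"z":0,"spin":0},{"fingers":-0.4,"x":0,"y":0.099,"z":0,"spin":0},{"fingers":-0.4,"x":0,"y":0.1,"z":0,"spin":0}]'
python3 -m handwheel '[{"fingers":0.3,"x":0,"y":0,"z":0,"spin":0},{"fingers":0.3,"x":0,"y":0,"z":0,"spin":0},{"fingers":0.3,"x":0,"y":0,"z":0,"spin":0},{"fingers":0.3,"x":0,"y":0,"z":0,"spin":0},{"fingers":0.3,"x":0,"y":-0.01,"z":0,"spin":0},{"fingers":0.3,"x":0,"y":-0.04,"z":0,"spin":0},{"fingers":0.3,"x":0,"y":-0.08,"z":0,"spin":0},{"fingers":0.3,"x":0,"y":-0.12,"z":0,"spin":0},{"fingers":0.3,"x":0,"y":-0.16,"z":0,"spin":0},{"fingers":0.3,"x":0,"y":-0.19,"z":0,"spin":0}]'
python3 -m handwheel '[{"fingers":0.3,"x":-0.02,"y":-0.01,"z":-0.04,"spin":0},{"fingers":0.3,"x":-0.05,"y":-0.01,"z":-0.08,"spin":0},{"fingers":0.3,"x":-0.07,"y":-0.01,"z":-0.12,"spin":0},{"fingers":0.3,"x":-0.07,"y":-0.01,"z":-0.12,"spin":0},{"fingers":0.3,"x":-0.07,"y":-0.01,"z":-0.12,"spin":0},{"fingers":0.3,"x":-0.07,"y":-0.01,"z":-0.12,"spin":0},{"fingers":0.3,"x":-0.07,"y":-0.01,"z":-0.12,"spin":0},{"fingers":0.3,"x":-0.07,"y":-0.01,"z":-0.12,"spin":0},{"fingers":-0.45,"x":-0.07,"y":-0.01,"z":-0.12,"spin":0},{"fingers":-0.45,"x":-0.07,"y":-0.01,"z":-0.12,"spin":0}]'
cat > chk.py <<'E'
from meas import *
import sys
frame();s=snap('wrist',sys.argv[1]);P=cloud(s);z=P[...,2]
for c in((.599,-.227),(.5913,-.3364)):
    m=(np.hypot(P[...,0]-c[0],P[...,1]-c[1])<.017)&(z<.051);print('top z',m.sum(),np.nanpercentile(z[m],[5,50,95]));relay(s,c,'seated',.04,.0505)
g=(P[...,0]>.48)&(P[...,0]<.70)&(P[...,1]>-.43)&(P[...,1]<-.14)
q=P[g&(z>.075)&(z<.092)]
if len(q)>5:
    _,lab,cen=cv2.kmeans(q[:,:2].astype(np.float32),2,None,(3,50,1e-5),5,0)
    for i in(0,1): print('pin',(lab==i).sum(),np.round(cen[i],4),np.round(q[lab.ravel()==i].std(0),4))
    b=np.array([.5855,-.2808]);a=np.radians(-4.1);ex=np.array([np.cos(a),np.sin(a)]);ey=np.array([-ex[1],ex[0]])
    for n,sy in(('a',.055),('b',-.055)):
        pv=b-.038*ex+sy*ey; d=min(cen,key=lambda c:abs(np.linalg.norm(c-pv)-.072))-pv
        print(n,'pivot',np.round(pv,4),'r',np.round(np.linalg.norm(d),4),'angle',-np.arctan2(d@ey,d@ex))
E
python3 chk.py w20
```

```text
time_s: 45.45
ee_pos: [0.5917, -0.3369, 0.0443]
eef_rot: [-1.57, -0.0, -1.643]
force: [-7.2, 3.7, 14.1]
grip_width: 0.0372
time_s: 46.45
ee_pos: [0.5916, -0.3369, 0.2374]
eef_rot: [-1.568, -0.002, -1.643]
force: [-0.1, -0.1, -0.1]
grip_width: 0.0611
time_s: 47.45
ee_pos: [0.477, -0.2585, 0.2432]
eef_rot: [-1.571, 0.0, -1.643]
force: [-0.9, -0.4, -0.5]
grip_width: 0.0484
47.45 tcp [ 0.477  -0.2585  0.2432] rpy [-1.5711e+00  1.0000e-04 -1.6428e+00] w 0.0484 F [-0.85 -0.43 -0.5 ] q [-0.564  0.269  1.516 -0.     1.357  1.079]
[[-0.072, -0.0, 0.997], [-0.997, 0.0, -0.072], [-0.0, -1.0, -0.0]]
top z 1124 [0.04501485 0.04640768 0.04780734]
seated 2243 [ 598.7 -226.9] [38.1 48.5] 86.93
top z 1113 [0.04500593 0.04641653 0.04788075]
seated 2227 [ 591.3 -336.7] [38.7 47.4] 86.31
pin 157 [ 0.5498 -0.2941] [0.003  0.0029 0.0014]
pin 208 [ 0.5299 -0.401 ] [0.0032 0.0033 0.0029]
a pivot [ 0.5515 -0.2232] r 0.0709 angle 1.5239142080903525
b pivot [ 0.5437 -0.3329] r 0.0694 angle 1.6991972015403198
```

Both relays are seated (tops at 46.4 mm). Check the mug's clearance to the lever b swing.

Run:
```python
from meas import *
for t in('w14','w20','w19'):
    P=cloud(load(t));z=P[...,2]
    m=(P[...,1]<-.375)&(P[...,1]>-.55)&(P[...,0]>.57)&(P[...,0]<.8)&(z>.03)&(z<.12);q=P[m]
    d=np.hypot(q[:,0]-.5437,q[:,1]+.3329)
    if len(q): i=d.argsort()[:20]; print(t,len(q),np.round(np.median(q[i],0),3),np.round(np.median(d[i]),3),'high',np.round(min(d[q[:,2]>.058]) if (q[:,2]>.058).any() else 9,3))
for n,pv,a0 in(('a',(.5515,-.2232),1.53),('b',(.5437,-.3329),1.70)):
    for k in np.linspace(a0,0,7): h=np.radians(-4.1)-k; print(n,round(k,2),np.round([pv[0]+.072*np.cos(h),pv[1]+.072*np.sin(h)],4),'tangent yaw',round(np.degrees(h)+90,1))
```

```text
w14 5060 [ 0.616 -0.399  0.045] 0.099 high 0.102
w20 4530 [ 0.616 -0.399  0.045] 0.098 high 0.101
w19 14097 [ 0.618 -0.398  0.049] 0.099 high 0.102
a 1.53 [ 0.5493 -0.2952] tangent yaw -1.8
a 1.27 [ 0.5675 -0.2934] tangent yaw 12.8
a 1.02 [ 0.5847 -0.2871] tangent yaw 27.5
a 0.76 [ 0.5997 -0.2766] tangent yaw 42.1
a 0.51 [ 0.6117 -0.2628] tangent yaw 56.7
a 0.26 [ 0.6197 -0.2463] tangent yaw 71.3
a 0.0 [ 0.6233 -0.2283] tangent yaw 85.9
b 1.7 [ 0.5293 -0.4035] tangent yaw -11.5
b 1.42 [ 0.5496 -0.4047] tangent yaw 4.7
b 1.13 [ 0.5695 -0.4001] tangent yaw 21.0
b 0.85 [ 0.5872 -0.3903] tangent yaw 37.2
b 0.57 [ 0.6015 -0.3758] tangent yaw 53.4
b 0.28 [ 0.6112 -0.3579] tangent yaw 69.7
b 0.0 [ 0.6155 -0.338 ] tangent yaw 85.9
```

```bash
python3 -m handwheel '[{"fingers":-0.45,"x":0.015,"y":0,"z":0.006,"spin":-8.4},{"fingers":-0.45,"x":0.03,"y":0,"z":0.013,"spin":-16.8},{"fingers":-0.45,"x":0.045,"y":0,"z":0.02,"spin":-25.2},{"fingers":-0.45,"x":0.06,"y":0,"z":0.027,"spin":-33.6},{"fingers":-0.45,"x":0.075,"y":0,"z":0.034,"spin":-42},{"fingers":-0.45,"x":0.09,"y":0,"z":0.041,"spin":-50.4},{"fingers":-0.45,"x":0.105,"y":0,"z":0.048,"spin":-58.8},{"fingers":-0.45,"x":0.12,"y":0,"z":0.055,"spin":-67.2},{"fingers":-0.45,"x":0.139,"y":0,"z":0.063,"spin":-75.6},{"fingers":-0.45,"x":0.139,"y":0,"z":0.063,"spin":-82.6}]' 20
python3 -m handwheel '[{"fingers":-0.45,"x":0,"y":0,"z":0,"spin":0},{"fingers":-0.45,"x":0,"y":0.03,"z":0,"spin":0},{"fingers":-0.45,"x":0,"y":0.06,"z":0,"spin":0},{"fingers":-0.45,"x":0,"y":0.09,"z":0,"spin":0},{"fingers":-0.45,"x":0,"y":0.11,"z":0,"spin":0},{"fingers":-0.45,"x":0,"y":0.11,"z":0,"spin":0},{"fingers":-0.45,"x":0,"y":0.11,"z":0,"spin":0},{"fingers":-0.45,"x":0,"y":0.11,"z":0,"spin":0},{"fingers":-0.45,"x":0,"y":0.11,"z":0,"spin":0},{"fingers":-0.45,"x":0,"y":0.11,"z":0,"spin":0}]'
python3 - <<'E'
from meas import *
frame();s=snap('wrist','w21');P=cloud(s);z=P[...,2]
o=get_obs();p=np.array(o['ee_pos']);M=R.from_euler('xyz',o['eef_rot']).as_matrix()
q=((P-p)@M)[(z>.078)&(z<.092)]; m=(abs(q[:,0])<.03)&(abs(q[:,2])<.03);print(m.sum(),np.percentile(q[m],[5,50,95],axis=0))
E
```

```text
time_s: 48.5
ee_pos: [0.5298, -0.4033, 0.2426]
eef_rot: [-1.571, 0.001, -0.197]
force: [-0.8, 0.7, -0.9]
grip_width: 0.0258
time_s: 49.5
ee_pos: [0.5299, -0.4017, 0.1344]
eef_rot: [-1.571, -0.001, -0.202]
force: [0.0, -0.3, -0.6]
grip_width: 0.0261
49.5 tcp [ 0.5299 -0.4017  0.1344] rpy [-1.5714e+00 -1.2000e-03 -2.0160e-01] w 0.0261 F [ 0.01 -0.28 -0.57] q [-0.704  0.632  1.253  0.     1.255 -0.502]
[[0.98, 0.001, 0.2], [-0.2, -0.001, 0.98], [0.001, -1.0, -0.001]]
332 [[-4.85925160e-03  4.83594960e-02 -5.24289562e-03]
 [-1.21915104e-05  4.94508388e-02  3.31936351e-04]
 [ 4.83596265e-03  5.44268384e-02  4.66905622e-03]]
```

View pics/w21.png

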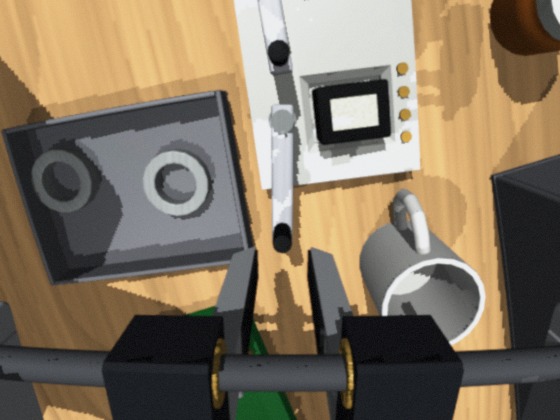

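Pin b is exactly between the fingers (283,237). Lower, close lightly on it and swing along the arc.

```bash
python3 -m handwheel '[{"fingers":-0.45,"x":0,"y":0.02,"z":0,"spin":0},{"fingers":-0.45,"x":0,"y":0.04,"z":0,"spin":0},{"fingers":-0.45,"x":0,"y":0.0515,"z":0,"spin":0},{"fingers":-0.45,"x":0,"y":0.0515,"z":0,"spin":0},{"fingers":-1,"x":0,"y":0.0515,"z":0,"spin":0},{"fingers":-1,"x":0,"y":0.0515,"z":0,"spin":0},{"fingers":-1,"x":0,"y":0.0515,"z":0,"spin":0},{"fingers":-1,"x":0,"y":0.0515,"z":0,"spin":0},{"fingers":-1,"x":0,"y":0.0515,"z":0,"spin":0},{"fingers":-1,"x":0,"y":0.0515,"z":0,"spin":0}]' 5
python3 -m handwheel '[{"fingers":-1,"x":0.0063,"y":0,"z":0.0003,"spin":-5},{"fingers":-1,"x":0.0125,"y":0,"z":0.0011,"spin":-10},{"fingers":-1,"x":0.0186,"y":0,"z":0.0025,"spin":-15},{"fingers":-1,"x":0.0246,"y":0,"z":0.0043,"spin":-20},{"fingers":-1,"x":0.0304,"y":0,"z":0.0067,"spin":-25},{"fingers":-1,"x":0.036,"y":0,"z":0.0096,"spin":-30},{"fingers":-1,"x":0.0413,"y":0,"z":0.013,"spin":-35},{"fingers":-1,"x":0.0463,"y":0,"z":0.0168,"spin":-40},{"fingers":-1,"x":0.0509,"y":0,"z":0.0211,"spin":-45},{"fingers":-1,"x":0.0552,"y":0,"z":0.0257,"spin":-50}]'
```

```text
time_s: 50.55
ee_pos: [0.5301, -0.4019, 0.083]
eef_rot: [-1.572, -0.002, -0.201]
force: [-0.1, -0.9, 5.9]
grip_width: 0.0116
time_s: 51.55
ee_pos: [0.5892, -0.3873, 0.0828]
eef_rot: [-1.571, -0.0, 0.675]
force: [-3.5, 2.3, 5.7]
grip_width: 0.0116
```

```bash
python3 -m handwheel '[{"fingers":-1,"x":0.0063,"y":0,"z":0.0003,"spin":-5},{"fingers":-1,"x":0.0125,"y":0,"z":0.0011,"spin":-10},{"fingers":-1,"x":0.0186,"y":0,"z":0.0025,"spin":-15},{"fingers":-1,"x":0.0246,"y":0,"z":0.0043,"spin":-20},{"fingers":-1,"x":0.0304,"y":0,"z":0.0067,"spin":-25},{"fingers":-1,"x":0.036,"y":0,"z":0.0096,"spin":-30},{"fingers":-1,"x":0.0413,"y":0,"z":0.013,"spin":-35},{"fingers":-1,"x":0.0463,"y":0,"z":0.0168,"spin":-40},{"fingers":-1,"x":0.0509,"y":0,"z":0.0211,"spin":-45},{"fingers":-1,"x":0.053,"y":0,"z":0.0233,"spin":-47.4}]'
python3 -m handwheel '[{"fingers":-1,"x":0.001,"y":0,"z":0,"spin":0},{"fingers":-1,"x":0.002,"y":0,"z":0,"spin":0},{"fingers":-1,"x":0.003,"y":0,"z":0,"spin":0},{"fingers":-1,"x":0.003,"y":0,"z":0,"spin":0},{"fingers":-1,"x":0.003,"y":0,"z":0,"spin":0},{"fingers":-1,"x":0.003,"y":0,"z":0,"spin":0},{"fingers":-1,"x":0.003,"y":0,"z":0,"spin":0},{"fingers":-1,"x":0.003,"y":0,"z":0,"spin":0},{"fingers":-1,"x":0.003,"y":0,"z":0,"spin":0},{"fingers":-1,"x":0.003,"y":0,"z":0,"spin":0}]'
```

```text
time_s: 52.55
ee_pos: [0.6156, -0.3366, 0.0826]
eef_rot: [-1.57, 0.001, 1.502]
force: [-6.1, -10.2, 4.2]
grip_width: 0.0122
time_s: 53.55
ee_pos: [0.6156, -0.3351, 0.0826]
eef_rot: [-1.571, 0.003, 1.498]
force: [-4.4, -10.9, 2.9]
grip_width: 0.0158
```

```bash
python3 -m handwheel '[{"fingers":-0.45,"x":-0.001,"y":0,"z":0,"spin":0},{"fingers":-0.45,"x":-0.001,"y":0,"z":0,"spin":0},{"fingers":-0.45,"x":-0.001,"y":0,"z":0,"spin":0},{"fingers":-0.45,"x":-0.001,"y":-0.02,"z":0,"spin":0},{"fingers":-0.45,"x":-0.001,"y":-0.055,"z":0,"spin":0},{"fingers":-0.45,"x":0.007,"y":-0.075,"z":0.014,"spin":8},{"fingers":-0.45,"x":0.014,"y":-0.075,"z":0.028,"spin":16},{"fingers":-0.45,"x":0.021,"y":-0.075,"z":0.042,"spin":24},{"fingers":-0.45,"x":0.028,"y":-0.075,"z":0.056,"spin":32},{"fingers":-0.45,"x":0.036,"y":-0.075,"z":0.069,"spin":40}]' 20
python3 -m handwheel '[{"fingers":-0.45,"x":0,"y":0,"z":0,"spin":8.4},{"fingers":-0.45,"x":0,"y":0,"z":0,"spin":16.8},{"fingers":-0.45,"x":0,"y":0,"z":0,"spin":25.2},{"fingers":-0.45,"x":0,"y":0,"z":0,"spin":33.6},{"fingers":-0.45,"x":0,"y":0,"z":0,"spin":42},{"fingers":-0.45,"x":0,"y":0.01,"z":0,"spin":47.6},{"fingers":-0.45,"x":0,"y":0.015,"z":0,"spin":47.6},{"fingers":-0.45,"x":0,"y":0.015,"z":0,"spin":47.6},{"fingers":-0.45,"x":0,"y":0.015,"z":0,"spin":47.6},{"fingers":-0.45,"x":0,"y":0.015,"z":0,"spin":47.6}]'
python3 - <<'E'
from meas import *
frame();s=snap('wrist','w22');P=cloud(s);z=P[...,2]
o=get_obs();p=np.array(o['ee_pos']);M=R.from_euler('xyz',o['eef_rot']).as_matrix()
q=((P-p)@M)[(z>.078)&(z<.092)]; m=(abs(q[:,0])<.03)&(abs(q[:,2])<.03);print(m.sum(),np.percentile(q[m],[5,50,95],axis=0))
E
```

```text
time_s: 54.55
ee_pos: [0.5493, -0.2917, 0.1569]
eef_rot: [-1.571, -0.0, 0.795]
force: [-0.2, 0.2, 0.2]
grip_width: 0.0257
time_s: 55.55
ee_pos: [0.5501, -0.2924, 0.1423]
eef_rot: [-1.571, -0.0, -0.029]
force: [0.1, -0.6, 0.2]
grip_width: 0.026
55.55 tcp [ 0.5501 -0.2924  0.1423] rpy [-1.5711e+00 -4.0000e-04 -2.8600e-02] w 0.026 F [ 0.15 -0.56  0.17] q [-0.547  0.533  1.389 -0.     1.219 -0.519]
[[1.0, 0.0, 0.029], [-0.029, -0.0, 1.0], [0.0, -1.0, -0.0]]
315 [[-5.08902381e-03  5.66236284e-02 -6.38983260e-03]
 [-6.95752473e-05  5.77358965e-02 -8.64370709e-04]
 [ 4.94194242e-03  6.25499442e-02  3.57841702e-03]]
```

```bash
python3 -m handwheel '[{"fingers":-0.45,"x":0,"y":0.02,"z":-0.0015,"spin":0},{"fingers":-0.45,"x":0,"y":0.04,"z":-0.0015,"spin":0},{"fingers":-0.45,"x":0,"y":0.0595,"z":-0.0015,"spin":0},{"fingers":-0.45,"x":0,"y":0.0595,"z":-0.0015,"spin":0},{"fingers":-1,"x":0,"y":0.0595,"z":-0.0015,"spin":0},{"fingers":-1,"x":0,"y":0.0595,"z":-0.0015,"spin":0},{"fingers":-1,"x":0,"y":0.0595,"z":-0.0015,"spin":0},{"fingers":-1,"x":0,"y":0.0595,"z":-0.0015,"spin":0},{"fingers":-1,"x":0,"y":0.0595,"z":-0.0015,"spin":0},{"fingers":-1,"x":0,"y":0.0595,"z":-0.0015,"spin":0}]' 5
python3 -m handwheel '[{"fingers":-1,"x":0.0063,"y":0,"z":0.0003,"spin":-5},{"fingers":-1,"x":0.0125,"y":0,"z":0.0011,"spin":-10},{"fingers":-1,"x":0.0186,"y":0,"z":0.0025,"spin":-15},{"fingers":-1,"x":0.0246,"y":0,"z":0.0043,"spin":-20},{"fingers":-1,"x":0.0304,"y":0,"z":0.0067,"spin":-25},{"fingers":-1,"x":0.036,"y":0,"z":0.0096,"spin":-30},{"fingers":-1,"x":0.0413,"y":0,"z":0.013,"spin":-35},{"fingers":-1,"x":0.0463,"y":0,"z":0.0168,"spin":-40},{"fingers":-1,"x":0.0509,"y":0,"z":0.0211,"spin":-45},{"fingers":-1,"x":0.0509,"y":0,"z":0.0211,"spin":-45}]'
python3 -m handwheel '[{"fingers":-1,"x":0.0063,"y":0,"z":0.0003,"spin":-5},{"fingers":-1,"x":0.0125,"y":0,"z":0.0011,"spin":-10},{"fingers":-1,"x":0.0186,"y":0,"z":0.0025,"spin":-15},{"fingers":-1,"x":0.0246,"y":0,"z":0.0043,"spin":-20},{"fingers":-1,"x":0.0304,"y":0,"z":0.0067,"spin":-25},{"fingers":-1,"x":0.036,"y":0,"z":0.0096,"spin":-30},{"fingers":-1,"x":0.0413,"y":0,"z":0.013,"spin":-35},{"fingers":-1,"x":0.0463,"y":0,"z":0.0168,"spin":-40},{"fingers":-1,"x":0.0485,"y":0,"z":0.0187,"spin":-42.3},{"fingers":-1,"x":0.0485,"y":0,"z":0.0187,"spin":-42.3}]'
python3 -m handwheel '[{"fingers":-1,"x":0.001,"y":0,"z":0,"spin":0},{"fingers":-1,"x":0.002,"y":0,"z":0,"spin":0},{"fingers":-1,"x":0.003,"y":0,"z":0,"spin":0},{"fingers":-1,"x":0.003,"y":0,"z":0,"spin":0},{"fingers":-1,"x":0.003,"y":0,"z":0,"spin":0},{"fingers":-1,"x":0.003,"y":0,"z":0,"spin":0},{"fingers":-1,"x":0.003,"y":0,"z":0,"spin":0},{"fingers":-1,"x":0.003,"y":0,"z":0,"spin":0},{"fingers":-1,"x":0.003,"y":0,"z":0,"spin":0},{"fingers":-1,"x":0.003,"y":0,"z":0,"spin":0}]'
```

```text
time_s: 56.6
ee_pos: [0.5504, -0.2942, 0.0836]
eef_rot: [-1.572, -0.002, -0.03]
force: [-0.7, -0.1, 5.8]
grip_width: 0.0117
time_s: 57.6
ee_pos: [0.6021, -0.2737, 0.0834]
eef_rot: [-1.572, -0.001, 0.759]
force: [-1.8, 1.2, 6.5]
grip_width: 0.0115
time_s: 58.6
ee_pos: [0.6238, -0.2276, 0.0832]
eef_rot: [-1.571, 0.001, 1.495]
force: [-3.7, -1.1, 4.5]
grip_width: 0.0117
time_s: 59.6
ee_pos: [0.6239, -0.2262, 0.0832]
eef_rot: [-1.571, 0.003, 1.493]
force: [-3.9, -9.9, 3.9]
grip_width: 0.0136
```

```bash
python3 -m handwheel '[{"fingers":-0.45,"x":-0.001,"y":0,"z":0,"spin":0},{"fingers":-0.45,"x":-0.001,"y":0,"z":0,"spin":0},{"fingers":-0.45,"x":-0.001,"y":0,"z":0,"spin":0},{"fingers":-0.45,"x":-0.001,"y":-0.02,"z":0,"spin":0},{"fingers":-0.45,"x":-0.001,"y":-0.06,"z":0,"spin":0},{"fingers":-0.45,"x":0,"y":-0.1,"z":0.02,"spin":0},{"fingers":-0.45,"x":0,"y":-0.14,"z":0.05,"spin":0},{"fingers":-0.45,"x":0,"y":-0.18,"z":0.09,"spin":0},{"fingers":-0.45,"x":0,"y":-0.2,"z":0.13,"spin":0},{"fingers":-0.45,"x":0,"y":-0.2,"z":0.17,"spin":0}]'
python3 -m handwheel '[{"fingers":-0.45,"x":0,"y":0,"z":0.03,"spin":0},{"fingers":-0.45,"x":0,"y":0,"z":0.03,"spin":0},{"fingers":-0.45,"x":0,"y":0,"z":0.03,"spin":0},{"fingers":-0.45,"x":0,"y":0,"z":0.03,"spin":0},{"fingers":-0.45,"x":0,"y":0,"z":0.03,"spin":0},{"fingers":-0.45,"x":0,"y":0,"z":0.03,"spin":0},{"fingers":-0.45,"x":0,"y":0,"z":0.03,"spin":0},{"fingers":-0.45,"x":0,"y":0,"z":0.03,"spin":0},{"fingers":-0.45,"x":0,"y":0,"z":0.03,"spin":0},{"fingers":-0.45,"x":0,"y":0,"z":0.03,"spin":0}]'
python3 chk.py w23
python3 - <<'E'
from meas import *
s=snap('scene','sc23');P=cloud(s);z=P[...,2]
m=(z>.031)&(z<.045)&(abs(P[...,0]-.668)<.03)&(P[...,1]>.03)&(P[...,1]<.155);rect(P[m],'handle')
w=load('w23')['im'];w=w[:,:,::-1]
a=cv2.imread('pics/sc23.png')
cv2.imwrite('pics/fin.png',np.hstack([cv2.resize(w,(400,300)),cv2.resize(a,(400,300))]))
E
```

```text
time_s: 60.6
ee_pos: [0.4538, -0.2111, 0.2856]
eef_rot: [-1.576, 0.002, 1.494]
force: [0.9, -1.1, 0.3]
grip_width: 0.0262
time_s: 61.6
ee_pos: [0.4247, -0.209, 0.2825]
eef_rot: [-1.571, -0.0, 1.494]
force: [0.3, -0.1, 0.0]
grip_width: 0.0258
61.6 tcp [ 0.4247 -0.209   0.2825] rpy [-1.5708 -0.      1.4936] w 0.0258 F [ 0.28 -0.09  0.03] q [-0.535  0.085  1.641  0.     1.415 -2.028]
[[0.077, -0.0, -0.997], [0.997, 0.0, 0.077], [0.0, -1.0, 0.0]]
top z 238 [0.04492603 0.04617199 0.04745513]
seated 675 [ 598.7 -226.8] [37.9 48.7] 86.04
top z 53 [0.0444879  0.04603685 0.0473538 ]
seated 288 [ 576.5 -335.4] [38.6 20.7] 84.65
pin 31 [ 0.6187 -0.2244] [0.0012 0.0015 0.0034]
pin 30 [ 0.6186 -0.2298] [0.0014 0.0017 0.0034]
a pivot [ 0.5515 -0.2232] r 0.0674 angle 0.025797791804897385
b pivot [ 0.5437 -0.3329] r 0.1275 angle -1.013853970521027
handle 343 [668.6 107. ] [24.1 94.5] 3.8
```

View pics/fin.png

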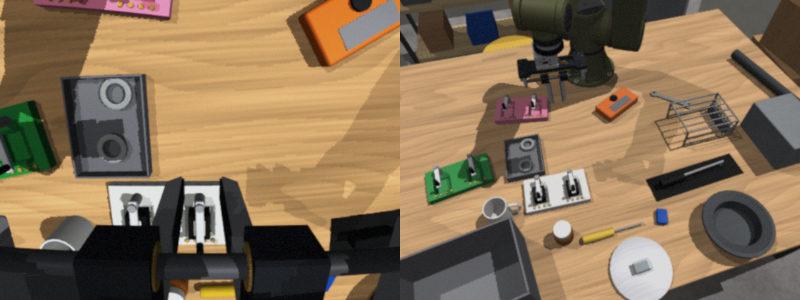

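The composite shows both washers in the tray, both levers over the relays, and the hook on its mat. Measure lever angles from the scene camera.

Run:
```python
from meas import *
for n in('sc23',):
    P=cloud(load(n));z=P[...,2]
    b=np.array([.5855,-.2808]);a=np.radians(-4.1);ex=np.array([np.cos(a),np.sin(a)]);ey=np.array([-ex[1],ex[0]])
    for l,sy in(('a',.055),('b',-.055)):
        pv=b-.038*ex+sy*ey; D=P[...,:2]-pv; X=D@ex;Y=D@ey
        m=(z>.074)&(z<.092)&(X>.05)&(X<.095)&(abs(Y)<.03); print(l,'pin',m.sum(),np.round([X[m].mean(),Y[m].mean()],4))
        m=(z>.053)&(z<.064)&(X>.0)&(X<.085)&(abs(Y)<.025); f=np.polyfit(X[m],Y[m],1);print('  bar',m.sum(),'slope',np.round(f,4))
        m=(z>.038)&(z<.0505)&(X>.02)&(X<.076)&(abs(Y)<.025); print('  relay top z',m.sum(),np.median(z[m]))
    m=(z>.0)&(z<.03)&(abs(P[...,0]-.417)<.075)&(abs(P[...,1]+.364)<.055)&(z>.012); print('tray washer pts',m.sum(),np.median(z[m]))
    m=(z>.008)&(z<.02)&(abs(P[...,0]-.468)<.06)&(P[...,1]>.1)&(P[...,1]<.37);print('washer-height pts at guard',m.sum())
```

```text
a pin 30 [ 0.0724 -0.0004]
  bar 142 slope [-0.006  -0.0004]
  relay top z 192 0.04667165398100248
b pin 30 [ 0.0721 -0.0002]
  bar 157 slope [ 0.0225 -0.0002]
  relay top z 199 0.04651639187351719
tray washer pts 380 0.01856841925756786
washer-height pts at guard 0
```

Levers are at 0 (pins within 0.4 mm of the shut line), relays seated, washers in tray, hook on the mat, arm clear.

```bash
python3 -c "
from station import workorder
print(workorder.hand_in())"
```

```text
the job is handed in; nothing more can be done
None
```

The job is done and handed in at about 62 s of the 210 s allowed; no verdict was reported.

I hooked both washers out from under the guard with the rod and put the rod back on its mat. The washers then went into the tray. After that I plugged relay 1 into pocket a and relay 2 into pocket b, and swung both levers shut, pressing each against its stop.

The last checks, taken with the arm clear of everything:
- **Washers:** both are in the tray, and nothing of washer height is left in or in front of the guard.
- **Relays:** the tops are at about 46.5 mm, where 46 mm is fully down.
- **Levers:** the pins are within 0.5 mm of the shut line. The bar slopes read −0.006 and +0.022 rad, which I take as measurement noise.
- **Hooked rod:** it lies on the mat at its starting pose to within about 1 mm.
- **Other objects:** they looked undisturbed in the last scene picture, but I did not measure them.

One check failed. From the last wrist view I could not read the lever angles or all of relay b, because the gripper hid them, so the lever figures come from the scene camera instead.

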